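# Pack the horn slides, latch the case and lean its job board against it

## Robot

A 6-joint arm with a two-finger parallel gripper is mounted at the origin on the work surface. World frame = base frame: x ahead of the robot, y to its left, z up, the work surface at z = 0. Lengths are in m, angles in rad, forces in N, time in s.
With the tool pointing down it reaches from about 0.425 to 0.95 m from the base axis. Payload 3.5 kg.
Tool frame: the origin (TCP) lies midway between the tips of the shut fingers; the grasp point (between the pads) lies 19 mm behind it; z points along the fingers, y is the line along which they close (so a half turn about z gives the same grasp; the last joint's range is limited). The gripper opens to 85 mm and grips with 20 to 120 N. Pads are 22 mm wide; open, the fingers measure 114 mm over their backs; the gripper's body (76 mm by 85 mm) begins 54 mm behind the grasp point. The pads swing forward as they close: fully open they stand 13 mm farther back than shut.
Start: joints at [0.978, 0.286, 1.577, -0, 1.279, -0.15], TCP at [0.289, 0.61, 0.231] pointing down, gripper open.
Joint ranges: [-2.77, 2.77], [-0.9, 2.22], [0.21, 2.48], [-1.53, 4.67], [0.24, 2.81], [-2.84, 2.84]. Speed limits (rad/s): [2.79, 2.79, 3.14, 3.14, 3.14, 3.14].

## Interface

Orientations are given as a unit quaternion [w, x, y, z].
In Python, from cell import r, capture gives the robot as it stands.
- The arm moves only by the tool jog_arm, never from a script. Its argument "rows" is a list of rows, each a list of 5 numbers: the opening, from 0 (shut) to 1 (fully open), then the shift along the tool's x, y, z in units of 0.06 m (1.0 is 0.06 m), then the turn about the tool's z in units of 6 degrees (1.0 is 6 degrees). A call has 1 to 5 rows; each row shifts and turns the commanded pose from where the row before left it, along the tool's axes as they then stand; what a row does not reach is not made up. A row lasts 1/8 s, in which the tool goes at most 62.5 mm and 10.7 degrees, less where a joint would pass 70% of its speed; a pose out of reach is approached as far as the arm can. A call with a number of a shift or a turn outside -1 to 1 is refused whole. A call with a gripper value outside its range is refused whole. The fingers move at their own pace and stop on an object; "force" is the grip in N (left out, the last holds). Time passes only in rows, so rows that do not move let the fingers close. It gives the time, the measured TCP pose, the force, the opening and the grip force at its end, in the units of the state.
- r.observe(): the state, without advancing time (a new reading comes with each control period).
- capture(name): name is "scene" or "top"; returns a dict with "img" (480x640x3 uint8, red, green, blue), "z_map" (480x640 float32, m along the optical axis (not along the pixel's ray), 0 where there is no reading), "mtx" (3x3 intrinsics, pixels), "cam_to_world" (4x4, takes a point from camera to world coordinates). Camera axes: x right, y down, z forward; pixel columns grow to the right and rows downward; lengths in m; the calibration is good to about 2 mm. A picture is of the moment at which its call begins.
- r.sign_off(): hands the job in; it is judged then, once.
The state is a dict: "time_s": time; "qpos": joint angles; "qd": joint speeds; "joint_torque": joint torques, N m; "ee_pos": TCP position; "ee_rot": TCP orientation; "wrist_force": force on the tool from outside, world axes, zero at the start; "ft_torque": the same for the moment, N m; "gripper_width": finger opening in m; "finger_force": force on a finger pad.
Only numpy, scipy, OpenCV 4.12 (cv2) and the standard library are available. Lean on these libraries where they do the work, as an engineer would, in place of code of your own. Each camera call takes 0.05 s, during which the arm holds its last target. There are 200 camera calls.

## Task

Pack this horn repair for collection: lay every loose tuning slide flat in the open case, ring upwards, one to a bay, then shut the lid and turn both turnbuttons fully in so that they point straight back over it. Take the job board out of its rack and lean it at a slant against the right-hand end of the case (right as seen from the robot), standing on the bench with its ticket facing outwards, away from the case. Do not knock over or shove about the oil bottle, screw jar, valve rotor and mouthpiece that stand by.

Things in the scene. Friction and masses are not known exactly. Their poses are not given: they have to be found in the camera images.
- slide_a: loose brass tuning slide, a flat U 130 mm long, 46 wide over its two legs (12 mm tube, y = +-17), 120 g. A finger ring stands on the brace between the legs, over the origin and the balance point: 8 mm thick along y, 26 long along x, top at z = 38: grip it from above, fingertips over the 12 mm high legs. Origin: underside below the ring, mid-length; x along the legs to the bow, z up. May be absent
- slide_b: loose brass tuning slide, a flat U 130 mm long, 46 wide over its two legs (12 mm tube, y = +-17), 120 g. A finger ring stands on the brace between the legs, over the origin and the balance point: 8 mm thick along y, 26 long along x, top at z = 38: grip it from above, fingertips over the 12 mm high legs. Origin: underside below the ring, mid-length; x along the legs to the bow, z up. May be absent
- slide_c: loose brass tuning slide, a flat U 108 mm long, 46 wide over its two legs (12 mm tube, y = +-17), 120 g. A finger ring stands on the brace between the legs, over the origin and the balance point: 8 mm thick along y, 26 long along x, top at z = 38: grip it from above, fingertips over the 12 mm high legs. Origin: underside below the ring, mid-length; x along the legs to the bow, z up. May be absent
- slide_d: loose brass tuning slide, a flat U 108 mm long, 46 wide over its two legs (12 mm tube, y = +-17), 120 g. A finger ring stands on the brace between the legs, over the origin and the balance point: 8 mm thick along y, 26 long along x, top at z = 38: grip it from above, fingertips over the 12 mm high legs. Origin: underside below the ring, mid-length; x along the legs to the bow, z up. May be absent
- case: plywood slide case, fixed, 184 mm deep, 276 wide, 95 high when shut. Origin: centre of its underside, on the bench; x front to back (away from the robot), y to its left. Front rail x = -92 to -66, 95 high; four bays, x = -66 to 84; back and end walls 8 thick, 85 high; end faces y = +-138, the shut lid flush with them (its top edge 95 high)
- bay1 (a point): floor centre of a bay of the case, 62 mm wide (case y), 150 mm long (case x), floor 30 mm above the bench; dividers stand 30 mm, outer walls 55 mm, above the floor. bay1 is at the case's right (-y), bay4 at its left
- bay2 (a point): floor centre of a bay of the case, 62 mm wide (case y), 150 mm long (case x), floor 30 mm above the bench; dividers stand 30 mm, outer walls 55 mm, above the floor. bay1 is at the case's right (-y), bay4 at its left
- bay3 (a point): floor centre of a bay of the case, 62 mm wide (case y), 150 mm long (case x), floor 30 mm above the bench; dividers stand 30 mm, outer walls 55 mm, above the floor. bay1 is at the case's right (-y), bay4 at its left
- bay4 (a point): floor centre of a bay of the case, 62 mm wide (case y), 150 mm long (case x), floor 30 mm above the bench; dividers stand 30 mm, outer walls 55 mm, above the floor. bay1 is at the case's right (-y), bay4 at its left
- lid (a joint): plywood lid's angle: 0 shut, 1.57 upright; starts open at 1.45 to 1.7. A stiff hinge at the case's back holds it as left; near the free edge 3 to 5 N push it over. 157 mm hinge to free edge, 276 wide, 10 thick; low grab handle on its outside (80 mm from the hinge, 90 long, 31 high). It will not shut on a slide standing up or a turnbutton turned in
- lid_hinge (a point): middle of the lid's hinge line, on top of the case's back wall, 85 mm above the bench; the line runs along the case's y, in the plane of the lid's inner face
- turnbutton_left (a joint): left turnbutton on the front rail, a bar on an upright screw: 0 = long arm along the rail to the case's left (+y); grows as that arm swings in over the lid; 1.57 = straight back over it; -0.75 = sticking out in front, stop at 1.66. Over about 0.15 it blocks the lid. Stays as left; 2 N at the tip turns it. Bar 14 mm wide, 14 high, bottom 2 mm over rail and shut lid; arms 42 and 14 mm
- turnbutton_right (a joint): right turnbutton on the front rail, a bar on an upright screw: 0 = long arm along the rail to the case's right (-y); grows as that arm swings in over the lid; 1.57 = straight back over it; -0.75 = sticking out in front, stop at 1.66. Over about 0.15 it blocks the lid. Stays as left; 2 N at the tip turns it. Bar 14 mm wide, 14 high, bottom 2 mm over rail and shut lid; arms 42 and 14 mm
- turnbutton_left_pivot (a point): screw axis of the left turnbutton on the middle of the front rail, at half the bar's height, 104 mm above the bench
- turnbutton_right_pivot (a point): screw axis of the right turnbutton on the middle of the front rail, at half the bar's height, 104 mm above the bench
- job_board: loose plain wooden board 165 mm tall, 110 wide, 10 thick, 160 g, a white job ticket under a steel strip on one face; starts upright in the rack's slot, its top edge free to be gripped and lifted straight up. Origin: centre of its lower edge face; z up the board, y across its width, x through its thickness, the ticket on the -x face
- job_board_top (a point): middle of the job board's top edge, 165 mm up the board
- board_rack: wooden rack, fixed, 70 by 130 mm, 45 mm high, with one slot 16 mm wide along its y, slot floor 10 mm above the bench; holds the job board at the start. Origin: centre of its underside
- valve_rotor: brass valve rotor among the slides, 48 mm across, 44 mm high; leave alone. Origin: centre of its underside
- oil_bottle: oil bottle, 38 mm across, 100 mm tall; leave alone. Origin: centre of its underside
- screw_jar: glass jar of screws, 64 mm across, 75 mm tall; leave alone. Origin: centre of its underside
- mouthpiece: silver mouthpiece standing on its rim, 27 mm across, 65 mm tall; leave alone. Origin: centre of its underside
Things that resemble listed ones, but are neither listed nor needed, are in the scene too. What is shaped like the slide_b but pink or red is not meant.

How it is judged:
By the outcome, as a careful person would: the job done as asked, in the order asked, and still so for the second after the job is handed in, with the robot touching nothing.
Of slide_a, slide_b, slide_c, slide_d only 2 to 4 are there at a start; the rules pass over those that are not, and their reading is None.
At some moment in a run one of slide_a, slide_b, slide_c, slide_d may be knocked a few centimetres aside while the robot is not near it.
It also fails if it takes over 210 s, if anything falls off the work surface, if the arm or the gripper's body presses on something with over 40 N, if the wrist force passes 120 N, or if a joint passes its speed limit or range.

## Working session

There is one attempt and no reset: what is moved stays moved. The work goes in short steps, Python scripts to look and compute and a tool call to move; the robot and the scene stay as the last step left them, time stands still between calls to the robot, and variables do not carry over. Pictures are saved under pics/ and viewed, at most 14 in all, crops included, and the job is handed in when it is done.

Besides the shell and the picture viewer there is one more tool, called after "Call:" by a JSON object that holds its "method" and its "body", one argument or row to a line. jog_arm: Moves the arm, as the interface text tells. Its arguments: {"type":"object","properties":{"rows":{"type":"array","items":{"type":"array","items":{"type":"number"}}},"force":{"type":"number"}},"required":["rows"]}

```bash
ls; mkdir -p pics; cat > h.py <<'E'
import numpy as np, cv2
from cell import r, capture
def save(n,img): cv2.imwrite(f'pics/{n}.png',cv2.cvtColor(img,cv2.COLOR_RGB2BGR))
def ray(c,u,v,z):
    K,T=c['mtx'],c['cam_to_world']; d=T[:3,:3]@np.linalg.inv(K)@np.array([u,v,1.]); o=T[:3,3]
    return o+d*(z-o[2])/d[2]
def cloud(c):
    K,T=c['mtx'],c['cam_to_world']; v,u=np.mgrid[:480,:640]; z=c['z_map']
    p=np.stack([(u-K[0,2])/K[0,0]*z,(v-K[1,2])/K[1,1]*z,z],-1)
    return p@T[:3,:3].T+T[:3,3]
E
python3 - <<'E'
from h import *
for n in('scene','top'):
    c=capture(n); save(n+'0',c['img']); np.savez(n+'0.npz',**c); print(n,c['mtx'].tolist(),c['cam_to_world'].round(3).tolist(),(c['z_map']==0).mean())
print(r.observe())
E
```

```text
pics
scene [[567.3222478839406, 0.0, 322.40696548189743], [0.0, 567.3222478839406, 241.32549252238405], [0.0, 0.0, 1.0]] [[0.339, 0.588, -0.734, 1.537], [0.941, -0.197, 0.276, -0.494], [0.017, -0.784, -0.62, 0.988], [0.0, 0.0, 0.0, 1.0]] 0.0038736979166666668
top [[484.31245123708726, 0.0, 323.1620436185007], [0.0, 484.31245123708726, 234.9681264363726], [0.0, 0.0, 1.0]] [[0.0, -0.984, 0.177, 0.325], [-1.0, 0.001, 0.005, -0.109], [-0.005, -0.177, -0.984, 1.263], [0.0, 0.0, 0.0, 1.0]] 0.0042513020833333335
{'time_s': 0.1, 'qpos': array([ 9.78038495e-01,  2.87113591e-01,  1.57804141e+00, -1.21418642e-05,
        1.27862200e+00, -1.50003966e-01]), 'qd': array([ 0.0006894 , -0.00155902, -0.00249514,  0.00038206,  0.00055006,
       -0.00249273]), 'joint_torque': array([ 1.07871154e-03, -4.07302666e+01, -2.93697739e+01, -1.36305980e-04,
        3.48833441e-03,  1.77822147e-05]), 'ee_pos': array([0.28882698, 0.609417  , 0.23005531]), 'ee_rot': array([-3.90935822e-04,  2.19571318e-01,  9.75595840e-01, -1.01982292e-03]), 'wrist_force': array([-0.29032015,  0.8678204 , -0.51965307]), 'ft_torque': array([ 0.04640201, -0.01977607,  0.02033357]), 'finger_force': 0.0, 'gripper_width': 0.08529506509283316}
```

View pics/scene0.png

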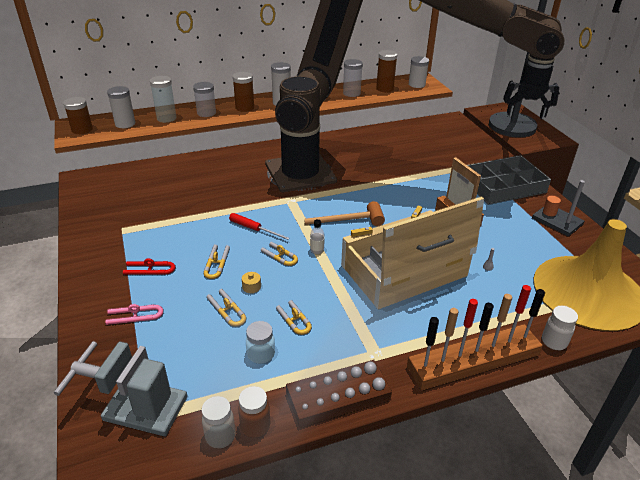

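View pics/top0.png

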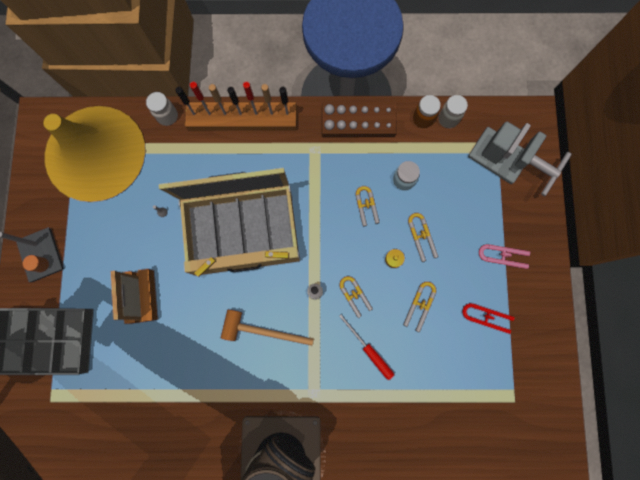

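The top view shows these candidates. Gold/silver slides are at (367,205), (422,237), (354,296) and (421,305). Decoys are pink (503,256) and red (488,318). The valve rotor is at (395,258). The case is at (240,230) with the lid up behind it, the turnbuttons are at (205,267) and (277,255), and the board rack is at (134,296). I choose the four gold slides and will check them in one crop.

```bash
python3 - <<'E'
from h import *
for n in('top','scene'):
    c=dict(np.load(n+'0.npz')); P=cloud(c); hsv=cv2.cvtColor(c['img'],cv2.COLOR_RGB2HSV)
    blue=P[(hsv[...,0]>95)&(hsv[...,0]<112)&(hsv[...,1]>90)&(c['z_map']>0)]
    print(n,'bench z',np.percentile(blue[:,2],[5,50,95]).round(4))
    reg=(P[...,0]>.3)&(P[...,0]<.8)&(P[...,1]<-.12)&(P[...,1]>-.47)
    m=(reg&(P[...,2]>.0045)&(P[...,2]<.3)).astype(np.uint8)
    k,l,s,ce=cv2.connectedComponentsWithStats(m)
    for i in range(1,k):
        if s[i,4]<60: continue
        q=P[l==i]; rg=q[q[:,2]>.022]
        (cx,cy),(w,h),a=cv2.minAreaRect((q[:,:2]*1000).astype(np.float32))
        print(ce[i].round(),s[i,4],'rect',[round(x,1) for x in(cx,cy,w,h,a)],'zmax',q[:,2].max().round(3),'ring',len(rg),rg.mean(0).round(4) if len(rg) else'')
c=dict(np.load('top0.npz')); s=dict(np.load('scene0.npz'))
a=cv2.resize(c['img'][175:340,330:450],(480,600),interpolation=cv2.INTER_CUBIC)
save('slides',a)
b=np.hstack([cv2.resize(c['img'][160:330,100:310],(400,324),interpolation=cv2.INTER_CUBIC),cv2.resize(s['img'][150:312,330:530],(400,324),interpolation=cv2.INTER_CUBIC)])
save('case',b)
E
```

```text
top bench z [-0.1901  0.0004  0.0049]
[406. 175.] 617 rect [709.9, -323.2, 73.9, 81.4, 1.4] zmax 0.082 ring 550 [ 0.6987 -0.3169  0.0659]
[367. 204.] 444 rect [632.4, -217.8, 110.9, 47.3, 12.2] zmax 0.041 ring 28 [ 0.6326 -0.2174  0.0344]
[422. 235.] 537 rect [549.5, -360.6, 130.7, 50.8, 18.4] zmax 0.04 ring 35 [ 0.5488 -0.3607  0.0335]
[395. 258.] 307 rect [487.8, -289.2, 48.0, 51.3, 22.3] zmax 0.051 ring 275 [ 0.4877 -0.2862  0.0331]
[354. 294.] 479 rect [394.3, -183.3, 110.9, 49.4, 30.1] zmax 0.04 ring 31 [ 0.395  -0.182   0.0343]
[421. 304.] 584 rect [368.4, -352.0, 60.3, 133.0, 65.6] zmax 0.042 ring 34 [ 0.3694 -0.3522  0.0338]
[465. 311.] 66 rect [354.1, -462.2, 38.0, 15.0, 0.4] zmax 0.015 ring 0 
[347. 323.] 68 rect [320.8, -160.8, 60.0, 16.1, 45.6] zmax 0.021 ring 0 
scene bench z [-0.0019  0.0016  0.0054]
[280. 254.] 357 rect [387.4, -186.8, 124.7, 59.4, 32.1] zmax 0.041 ring 39 [ 0.3969 -0.1846  0.0319]
[216. 262.] 422 rect [362.0, -354.1, 53.3, 146.3, 64.4] zmax 0.039 ring 32 [ 0.3726 -0.3567  0.0317]
[251. 282.] 354 rect [473.2, -287.2, 49.2, 88.0, 76.3] zmax 0.048 ring 242 [ 0.4925 -0.2898  0.0327]
[228. 309.] 525 rect [546.2, -365.6, 144.8, 55.4, 17.9] zmax 0.043 ring 43 [ 0.5532 -0.3638  0.032 ]
[295. 318.] 471 rect [631.4, -222.5, 112.8, 56.7, 7.4] zmax 0.04 ring 43 [ 0.6363 -0.2198  0.0318]
[260. 342.] 1047 rect [683.2, -336.2, 116.2, 62.8, 27.2] zmax 0.08 ring 902 [ 0.7165 -0.3254  0.0599]
```

View pics/slides.png

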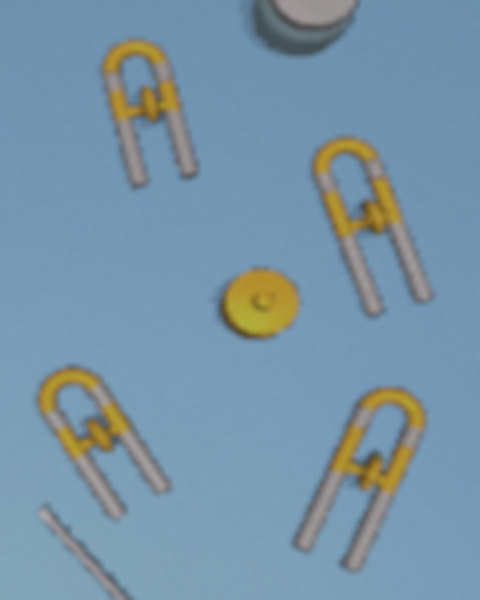

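View pics/case.png

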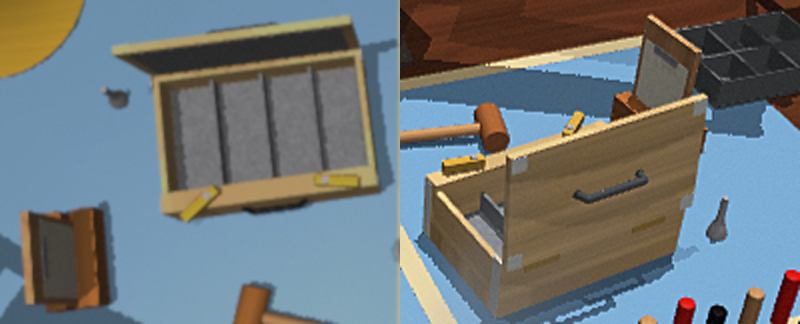

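The crop confirms four gold slides with silver legs, all ring up: two short, two long. The rotor disc is clearly different. In the case crop the lid is upright, the left turnbutton sticks out to the front left (about -0.7) and the right one lies along the rail. Next I measure the case, turnbuttons, lid and board.

```bash
python3 - <<'E'
from h import *
cs={n:dict(np.load(n+'0.npz')) for n in('top','scene')}
def rect(q): return [round(float(x),1) for y in cv2.minAreaRect((q[:,:2]*1000).astype(np.float32)) for x in np.atleast_1d(y)]
for n,c in cs.items():
    P=cloud(c); hsv=cv2.cvtColor(c['img'],cv2.COLOR_RGB2HSV)
    reg=(P[...,0]>.40)&(P[...,0]<.72)&(P[...,1]<.26)&(P[...,1]>-.1)
    rail=reg&(P[...,2]>.088)&(P[...,2]<.1)&(P[...,0]<.56)
    print(n,'rail',rail.sum(),rect(P[rail]),np.median(P[rail][:,2]))
    wall=reg&(P[...,2]>.075)&(P[...,2]<.1)
    print(' rim',wall.sum(),rect(P[wall]))
    fl=reg&(P[...,2]>.022)&(P[...,2]<.038)&(hsv[...,1]<60)
    print(' floor',fl.sum(),rect(P[fl]),np.median(P[fl][:,2]))
    tb=reg&(P[...,2]>.1025)&(P[...,2]<.125)&(P[...,0]<.57)
    k,l,s,ce=cv2.connectedComponentsWithStats(tb.astype(np.uint8))
    for i in range(1,k):
        if s[i,4]>20: q=P[l==i]; print(' tb',s[i,4],q.mean(0).round(4),rect(q))
    lid=reg&(P[...,2]>.13)&(P[...,0]>.5); q=P[lid]
    print(' lid',len(q),q.mean(0).round(3),'top',q[q[:,2]>q[:,2].max()-.01].mean(0).round(3),q[:,2].max())
    br=(P[...,0]>.30)&(P[...,0]<.55)&(P[...,1]>.24)&(P[...,1]<.42)&(P[...,2]>.16)&(P[...,2]<.19)
    print(' boardtop',br.sum(),rect(P[br]) if br.sum() else '',P[br].mean(0).round(4),P[br][:,2].max())
    rk=(P[...,0]>.30)&(P[...,0]<.55)&(P[...,1]>.24)&(P[...,1]<.42)&(P[...,2]>.038)&(P[...,2]<.052)
    print(' rack',rk.sum(),rect(P[rk]))
    for nm,(x,y) in dict(oil=(.40,-.09),mouth=(.56,.23)).items():
        m=(abs(P[...,0]-x)<.09)&(abs(P[...,1]-y)<.06)&(P[...,2]>.015)&(P[...,2]<.11)
        k,l,s,ce=cv2.connectedComponentsWithStats(m.astype(np.uint8))
        for i in range(1,k):
            if s[i,4]>20: print(' ',nm,s[i,4],P[l==i].mean(0).round(3),P[l==i].max(0).round(3))
E
```

```text
top rail 1016 [494.7, 73.7, 347.8, 150.8, 82.9] 0.09508397925892609
 rim 2109 [515.3, 83.6, 273.0, 317.5, 7.8]
 floor 4727 [553.3, 107.6, 176.6, 276.0, 8.4] 0.03060596891360423
 tb 143 [0.4859 0.0091 0.1107] [486.6, 9.6, 56.1, 14.6, 88.2]
 tb 150 [0.4569 0.1811 0.1104] [456.8, 181.7, 15.3, 55.2, 42.9]
 lid 1884 [0.637 0.119 0.205] top [0.636 0.121 0.242] 0.24752264423572412
 boardtop 350 [387.1, 364.8, 109.2, 13.2, 7.4] [0.3865 0.3636 0.1721] 0.17996223623636776
 rack 751 [391.6, 365.8, 130.9, 72.5, 7.3]
  oil 36 [ 0.484 -0.036  0.07 ] [ 0.489 -0.031  0.099]
  oil 197 [ 0.4   -0.082  0.074] [ 0.42  -0.064  0.105]
  mouth 2291 [0.566 0.214 0.049] [0.64  0.258 0.11 ]
scene rail 419 [487.7, 60.1, 325.5, 130.4, 82.5] 0.09562936829159108
 rim 1291 [520.9, 80.8, 285.4, 315.3, 7.8]
 floor 345 [585.4, 30.4, 416.6, 194.0, 55.2] 0.03130031347439699
 tb 74 [0.4586 0.1787 0.1115] [458.1, 177.9, 14.7, 57.3, 44.9]
 tb 129 [0.4888 0.0056 0.1102] [486.8, 6.8, 57.5, 19.4, 89.1]
 lid 4194 [0.646 0.11  0.192] top [0.639 0.111 0.241] 0.24675050156004763
 boardtop 222 [387.1, 361.9, 113.3, 17.8, 9.6] [0.3906 0.3606 0.1708] 0.17971700157159398
 rack 156 [394.3, 357.2, 143.5, 50.0, 23.9]
  oil 353 [ 0.412 -0.088  0.057] [ 0.425 -0.064  0.106]
  oil 54 [ 0.486 -0.042  0.062] [ 0.49  -0.031  0.098]
  mouth 649 [0.635 0.213 0.062] [0.65  0.258 0.11 ]
```

```bash
python3 - <<'E'
from h import *
c=dict(np.load('top0.npz')); P=cloud(c); Z=P[...,2]
reg=(P[...,0]>.44)&(P[...,0]<.72)&(P[...,1]<.27)&(P[...,1]>-.07)
def fit(q): # line x=a*y+b  robust
    a=cv2.fitLine((q[:,:2]*1000).astype(np.float32),cv2.DIST_HUBER,0,.01,.01).ravel(); return a.round(3)
rail=reg&(abs(Z-.095)<.003)
k,l,s,ce=cv2.connectedComponentsWithStats(rail.astype(np.uint8))
for i in range(1,k):
    if s[i,4]>40: q=P[l==i]; print('z95',s[i],fit(q),[round(float(x),1) for y in cv2.minAreaRect((q[:,:2]*1000).astype(np.float32)) for x in np.atleast_1d(y)])
w=reg&(abs(Z-.085)<.004)
k,l,s,ce=cv2.connectedComponentsWithStats(w.astype(np.uint8))
for i in range(1,k):
    if s[i,4]>30: q=P[l==i]; print('z85',s[i],fit(q),[round(float(x),1) for y in cv2.minAreaRect((q[:,:2]*1000).astype(np.float32)) for x in np.atleast_1d(y)])
d=reg&(abs(Z-.060)<.004)
k,l,s,ce=cv2.connectedComponentsWithStats(d.astype(np.uint8))
for i in range(1,k):
    if s[i,4]>25: q=P[l==i]; print('div',s[i],fit(q),q.mean(0).round(4))
E
```

```text
z95 [209 246  90  23 646] [ 1.66000e-01 -9.86000e-01  4.80143e+02  7.57600e+01] [481.3, 68.1, 26.9, 217.8, 7.7]
z95 [184 258  25  14 168] [ 3.75000e-01 -9.27000e-01  4.64959e+02  2.08740e+02] [462.7, 205.5, 25.8, 60.6, 8.7]
z85 [179 185 118  76 774] [ 1.69000e-01 -9.86000e-01  6.39832e+02  9.58820e+01] [570.4, 110.3, 157.0, 279.2, 8.0]
div [261 194   9  56  95] [9.91000e-01 1.34000e-01 5.77598e+02 4.47000e+01] [0.5787 0.0448 0.0597]
div [234 197  10  56 100] [9.91000e-01 1.33000e-01 5.64206e+02 1.09202e+02] [0.5687 0.1095 0.0597]
div [200 200  18  57 114] [9.91000e-01 1.37000e-01 5.61338e+02 1.75740e+02] [0.5696 0.1783 0.0596]
```

```bash
cat >> h.py <<'E'
from scipy.spatial.transform import Rotation as Ro
CY=np.radians(7.8); EX=np.array([np.cos(CY),np.sin(CY)]); EY=np.array([-EX[1],EX[0]]); O=np.array([.5568,.1087])
def case(x,y): return O+x*EX+y*EY      # case coordinates -> world
def pose():
    s=r.observe(); q=s['ee_rot']; R=Ro.from_quat([q[1],q[2],q[3],q[0]]).as_matrix()
    return s,s['ee_pos'],R
def yawof(R): return np.degrees(np.arctan2(R[1,1],R[0,1]))-90   # "slide yaw" held by the tool
def plan(wps,lin=.8,start=None):
    """wps: (x,y,z,yaw deg,open[,max units per row]); prints jog rows"""
    s,p,R=pose(); p=p.copy(); y=yawof(R); rows=[]
    for w in wps:
        d=np.array(w[:3])-p; dy=((w[3]-y+90)%180)-90 if w[3] is not None else 0; L=w[5] if len(w)>5 else lin
        n=max(int(np.ceil(np.linalg.norm(d)/.06/L)),int(np.ceil(abs(dy)/6/.9)),1)
        tgt=p+d; yt=y+dy
        for i in range(n):
            k=n-i; Rz=Ro.from_euler('z',y+90,degrees=True).as_matrix()
            ty=Rz[:,0]; tz=np.array([0,0,-1.]); tx=np.cross(ty,tz)
            stp=(tgt-p)/k; t=-(yt-y)/k/6
            u=np.round([stp@tx/.06,stp@ty/.06,stp@tz/.06],2); t=round(t,2)
            rows.append([w[4],*u.tolist(),t]); p=p+.06*(u[0]*tx+u[1]*ty+u[2]*tz); y-=t*6
    for i in range(0,len(rows),5): print(str(rows[i:i+5]).replace(' ',''))
def slides(names=('top','scene')):
    out=[]
    for n in names:
        c=capture(n); P=cloud(c)
        m=((P[...,0]>.3)&(P[...,0]<.8)&(P[...,1]<-.1)&(P[...,1]>-.45)&(P[...,2]>.0045)&(P[...,2]<.3)).astype(np.uint8)
        k,l,s,ce=cv2.connectedComponentsWithStats(m)
        for i in range(1,k):
            q=P[l==i]; rg=q[(q[:,2]>.022)]
            if s[i,4]<200 or s[i,4]>800 or not 10<len(rg)<100: continue
            (cx,cy),(w,h),a=cv2.minAreaRect((q[:,:2]*1000).astype(np.float32))
            out.append((n,rg.mean(0).round(4).tolist(),round(max(w,h)),round(((a if w>h else a+90)+90)%180-90,1)))
            print(*out[-1])
    return out
E
python3 - <<'E'
from h import *
s,p,R=pose(); print(p,yawof(R)); print([case(.006,y).round(4).tolist() for y in(-.099,-.033,.033,.099)])
slides()
plan([(.47,.2,.26,None,.5),(.46,-.1,.22,None,.5),(.371,-.354,.10,-24.4,.5),(.371,-.354,.015,-24.4,.5,.4)])
E
```

```text
[0.28882698 0.609417   0.23005531] -25.367707252612703
[[0.5762, 0.0114], [0.5672, 0.0768], [0.5583, 0.1422], [0.5493, 0.2076]]
top [0.6328, -0.2172, 0.0343] 109 13.8
top [0.5487, -0.3609, 0.0342] 131 21.3
top [0.3949, -0.182, 0.0349] 108 30.2
top [0.3696, -0.3525, 0.0335] 137 -24.8
scene [0.3966, -0.1847, 0.0316] 121 32.8
scene [0.3728, -0.3567, 0.0323] 134 -23.9
scene [0.5536, -0.3636, 0.0321] 146 17.6
scene [0.6364, -0.22, 0.032] 111 13.0
[[0.5,-0.57,-0.49,-0.05,np.float64(-0.0)],[0.5,-0.56,-0.49,-0.05,np.float64(-0.0)],[0.5,-0.57,-0.49,-0.05,np.float64(-0.0)],[0.5,-0.56,-0.49,-0.05,np.float64(-0.0)],[0.5,-0.57,-0.49,-0.05,np.float64(-0.0)]]
[[0.5,-0.56,-0.48,-0.05,np.float64(-0.0)],[0.5,-0.57,-0.49,-0.05,np.float64(-0.0)],[0.5,-0.56,-0.48,-0.05,np.float64(-0.0)],[0.5,-0.57,-0.49,-0.05,np.float64(-0.0)],[0.5,-0.56,-0.48,-0.04,np.float64(-0.0)]]
[[0.5,-0.28,-0.66,0.09,np.float64(-0.0)],[0.5,-0.29,-0.66,0.1,np.float64(-0.0)],[0.5,-0.28,-0.65,0.09,np.float64(-0.0)],[0.5,-0.29,-0.66,0.1,np.float64(-0.0)],[0.5,-0.28,-0.65,0.09,np.float64(-0.0)]]
[[0.5,-0.29,-0.66,0.1,np.float64(-0.0)],[0.5,-0.28,-0.65,0.09,np.float64(-0.0)],[0.5,-0.07,-0.64,0.29,np.float64(-0.02)],[0.5,-0.07,-0.64,0.29,np.float64(-0.02)],[0.5,-0.06,-0.64,0.28,np.float64(-0.02)]]
[[0.5,-0.06,-0.64,0.29,np.float64(-0.03)],[0.5,-0.06,-0.64,0.28,np.float64(-0.02)],[0.5,-0.06,-0.63,0.29,np.float64(-0.03)],[0.5,-0.07,-0.64,0.28,np.float64(-0.02)],[0.5,0.0,0.0,0.36,np.float64(-0.0)]]
[[0.5,0.0,0.0,0.35,np.float64(-0.0)],[0.5,0.0,0.0,0.36,np.float64(-0.0)],[0.5,0.0,0.0,0.35,np.float64(-0.0)]]
```

Call:
{"method": "jog_arm", "body": {
  "rows": [
    [0.5,-0.57,-0.49,-0.05,0],
    [0.5,-0.56,-0.49,-0.05,0],
    [0.5,-0.57,-0.49,-0.05,0],
    [0.5,-0.56,-0.49,-0.05,0],
    [0.5,-0.57,-0.49,-0.05,0]
  ]
}}

```text
time_s: 0.82
ee_pos: [0.3799, 0.4029, 0.2463]
ee_rot: [0.0, 0.219, 0.976, -0.0]
wrist_force: [1.0, 0.3, 0.5]
gripper_width: 0.0426
finger_force: 0.0
```

Call:
{"method": "jog_arm", "body": {
  "rows": [
    [0.5,-0.56,-0.48,-0.05,0],
    [0.5,-0.57,-0.49,-0.05,0],
    [0.5,-0.56,-0.48,-0.05,0],
    [0.5,-0.57,-0.49,-0.05,0],
    [0.5,-0.56,-0.48,-0.04,0]
  ]
}}

```text
time_s: 1.45
ee_pos: [0.4706, 0.1992, 0.2608]
ee_rot: [0.0, 0.22, 0.976, 0.0]
wrist_force: [0.2, -0.5, 0.2]
gripper_width: 0.0429
finger_force: 0.0
```

Call:
{"method": "jog_arm", "body": {
  "rows": [
    [0.5,-0.28,-0.66,0.09,0],
    [0.5,-0.29,-0.66,0.1,0],
    [0.5,-0.28,-0.65,0.09,0],
    [0.5,-0.29,-0.66,0.1,0],
    [0.5,-0.28,-0.65,0.09,0]
  ]
}}

```text
time_s: 2.08
ee_pos: [0.4626, -0.015, 0.2323]
ee_rot: [0.0, 0.22, 0.976, 0.0]
wrist_force: [0.9, 0.2, -0.2]
gripper_width: 0.0427
finger_force: 0.0
```

Call:
{"method": "jog_arm", "body": {
  "rows": [
    [0.5,-0.29,-0.66,0.1,0],
    [0.5,-0.28,-0.65,0.09,0],
    [0.5,-0.07,-0.64,0.29,0],
    [0.5,-0.07,-0.64,0.29,0],
    [0.5,-0.06,-0.64,0.28,0]
  ]
}}

```text
time_s: 2.7
ee_pos: [0.421, -0.2097, 0.169]
ee_rot: [0.0, 0.22, 0.976, -0.0]
wrist_force: [0.4, 0.4, 0.5]
gripper_width: 0.0429
finger_force: 0.0
```

Call:
{"method": "jog_arm", "body": {
  "rows": [
    [0.5,-0.06,-0.64,0.29,0],
    [0.5,-0.06,-0.64,0.28,0],
    [0.5,-0.06,-0.63,0.29,0],
    [0.5,-0.07,-0.64,0.28,0],
    [0.5,0,0,0,0]
  ]
}}

```text
time_s: 3.32
ee_pos: [0.3682, -0.3544, 0.0997]
ee_rot: [-0.001, 0.221, 0.975, 0.001]
wrist_force: [0.5, 0.6, -0.6]
gripper_width: 0.0429
finger_force: 0.0
```

Call:
{"method": "jog_arm", "body": {
  "rows": [
    [0.5,-0.04,0.02,0.35,0],
    [0.5,0,0,0.35,0],
    [0.5,0,0,0.35,0],
    [0.5,0,0,0.36,0],
    [0.5,0,0,0,0]
  ]
}}

```text
time_s: 3.95
ee_pos: [0.3718, -0.3512, 0.0153]
ee_rot: [-0.001, 0.219, 0.976, 0.001]
wrist_force: [0.4, -0.9, -0.3]
gripper_width: 0.0426
finger_force: 0.0
```

Call:
{"method": "jog_arm", "body": {
  "rows": [
    [0,0,0,0,0],
    [0,0,0,0,0],
    [0,0,0,0,0],
    [0,0,0,0,0],
    [0,0,0,0,0]
  ],
  "force": 50
}}

```text
time_s: 4.58
ee_pos: [0.3731, -0.3541, 0.018]
ee_rot: [0.001, 0.22, 0.976, -0.001]
wrist_force: [-0.3, 1.1, 6.6]
gripper_width: 0.0066
finger_force: 52.6
```

Call:
{"method": "jog_arm", "body": {
  "rows": [
    [0,0,0,-0.3,0],
    [0,0,0,-0.6,0],
    [0,0,0,-0.7,0],
    [0,0,0,-0.7,0],
    [0,0,0,-0.3,0]
  ]
}}

```text
time_s: 5.2
ee_pos: [0.373, -0.3542, 0.1759]
ee_rot: [0.002, 0.22, 0.976, -0.002]
wrist_force: [-0.2, 0.2, -2.1]
gripper_width: 0.0065
finger_force: 51.6
```

```bash
sed -i 's/rows.append(\[w\[4\],\*u.tolist(),t\])/rows.append([w[4],*u.tolist(),float(t)])/' h.py; python3 - <<'E'
from h import *
x4=case(.006,.099)
plan([(.46,-.12,.18,-10,0),(*x4,.18,7.8,0),(*x4,.047,7.8,0,.5)])
E
```

```text
[[0,0.06,0.69,-0.01,-0.43],[0,0.03,0.69,-0.01,-0.43],[0,-0.0,0.7,-0.01,-0.43],[0,-0.03,0.69,-0.01,-0.42],[0,-0.07,0.69,-0.01,-0.43]]
[[0,-0.09,0.69,-0.02,-0.42],[0,-0.07,0.7,0.0,-0.37],[0,-0.09,0.7,0.0,-0.37],[0,-0.12,0.7,0.0,-0.37],[0,-0.15,0.69,0.0,-0.37]]
[[0,-0.17,0.69,0.0,-0.37],[0,-0.2,0.68,0.0,-0.37],[0,-0.22,0.67,0.0,-0.37],[0,-0.25,0.66,0.0,-0.38],[0,-0.0,0.0,0.44,0.0]]
[[0,-0.0,0.0,0.44,0.0],[0,-0.0,0.0,0.45,0.0],[0,-0.0,0.0,0.44,0.0],[0,-0.0,0.0,0.45,0.0]]
```

Call:
{"method": "jog_arm", "body": {
  "rows": [
    [0,0.06,0.69,-0.01,-0.43],
    [0,0.03,0.69,-0.01,-0.43],
    [0,0,0.7,-0.01,-0.43],
    [0,-0.03,0.69,-0.01,-0.42],
    [0,-0.07,0.69,-0.01,-0.43]
  ]
}}

```text
time_s: 5.82
ee_pos: [0.4443, -0.1565, 0.1745]
ee_rot: [-0.001, 0.109, 0.994, 0.0]
wrist_force: [0.6, -0.3, -0.9]
gripper_width: 0.0067
finger_force: 51.6
```

Call:
{"method": "jog_arm", "body": {
  "rows": [
    [0,-0.09,0.69,-0.02,-0.42],
    [0,-0.07,0.7,0,-0.37],
    [0,-0.09,0.7,0,-0.37],
    [0,-0.12,0.7,0,-0.37],
    [0,-0.15,0.69,0,-0.37]
  ]
}}

```text
time_s: 6.45
ee_pos: [0.5035, 0.0459, 0.1756]
ee_rot: [-0.001, 0.009, 1.0, 0.0]
wrist_force: [-0.3, -0.4, -0.6]
gripper_width: 0.007
finger_force: 51.6
```

Call:
{"method": "jog_arm", "body": {
  "rows": [
    [0,-0.17,0.69,0,-0.37],
    [0,-0.2,0.68,0,-0.37],
    [0,-0.22,0.67,0,-0.37],
    [0,-0.25,0.66,0,-0.38],
    [0,0,0,0,0]
  ]
}}

```text
time_s: 7.08
ee_pos: [0.5478, 0.2104, 0.1755]
ee_rot: [-0.001, -0.07, 0.998, -0.0]
wrist_force: [-0.6, -0.2, -1.0]
gripper_width: 0.0066
finger_force: 51.6
```

```bash
python3 - <<'E'
from h import *
x4=case(.006,.099); s,p,R=pose(); print(p,yawof(R),s['gripper_width'])
plan([(*x4,.11,7.8,0),(*x4,.049,7.8,0,.4)])
c=capture('top'); save('place4',cv2.resize(c['img'][150:330,140:340],(667,600))) 
E
```

```text
[0.54777696 0.21043001 0.17545405] 8.005684428243214 0.0065802559165649985
[[0,-0.01,-0.03,0.55,0.02],[0,-0.01,-0.02,0.54,0.01],[0,0.0,-0.0,0.34,0.0],[0,0.0,-0.0,0.34,0.0],[0,0.0,-0.0,0.34,0.0]]
```

View pics/place4.png

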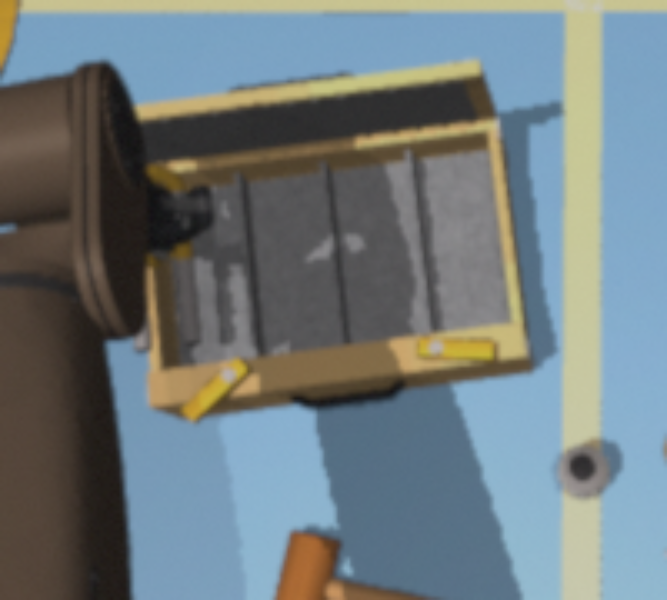

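The slide hangs over bay 4 (leftmost) with the gripper at about (185,215), and the lid is clear behind it. Lowering.

Call:
{"method": "jog_arm", "body": {
  "rows": [
    [0,-0.01,-0.03,0.55,0.02],
    [0,-0.01,-0.02,0.54,0.01],
    [0,0,0,0.34,0],
    [0,0,0,0.34,0],
    [0,0,0,0.3,0]
  ]
}}

```text
time_s: 7.75
ee_pos: [0.5502, 0.2053, 0.0518]
ee_rot: [0.0, -0.066, 0.998, -0.0]
wrist_force: [0.4, 1.0, -0.8]
gripper_width: 0.0069
finger_force: 51.6
```

Call:
{"method": "jog_arm", "body": {
  "rows": [
    [0,0,0,0,0],
    [0,0,0,0,0]
  ]
}}

```text
time_s: 8.0
ee_pos: [0.5507, 0.2058, 0.0533]
ee_rot: [0.001, -0.067, 0.998, 0.0]
wrist_force: [0.6, 0.0, -1.7]
gripper_width: 0.0067
finger_force: 51.6
```

Call:
{"method": "jog_arm", "body": {
  "rows": [
    [0,0,0,0.07,0],
    [0,0,0,0,0],
    [0.25,0,0,0,0],
    [0.25,0,0,0,0],
    [0.25,0,0,0,0]
  ]
}}

```text
time_s: 8.62
ee_pos: [0.5502, 0.2057, 0.0487]
ee_rot: [0.0, -0.067, 0.998, 0.0]
wrist_force: [0.3, -0.2, -1.0]
gripper_width: 0.0214
finger_force: 0.0
```

Call:
{"method": "jog_arm", "body": {
  "rows": [
    [0.25,0,0,-0.4,0],
    [0.25,0,0,-0.7,0],
    [0.5,0,0,-0.8,0],
    [0.5,0,0,-0.2,0]
  ]
}}

```text
time_s: 9.12
ee_pos: [0.5522, 0.2061, 0.1789]
ee_rot: [0.004, -0.067, 0.998, 0.0]
wrist_force: [0.8, 0.1, 1.0]
gripper_width: 0.0428
finger_force: 0.0
```

```bash
python3 - <<'E'
from h import *
print(len([0 for n in [0]]))
slides()
plan([(.46,-.05,.20,20,.5),(.396,-.1835,.10,30.5,.5),(.396,-.1835,.0175,30.5,.5,.35)])
E
```

```text
1
top [0.6325, -0.217, 0.0335] 109 12.5
top [0.549, -0.3609, 0.0335] 132 14.9
top [0.395, -0.182, 0.0346] 109 26.5
scene [0.3969, -0.1845, 0.0318] 121 29.5
scene [0.5529, -0.3638, 0.033] 145 20.2
scene [0.6367, -0.22, 0.0324] 112 12.0
[[0.5,0.34,-0.67,-0.07,-0.34],[0.5,0.37,-0.66,-0.07,-0.34],[0.5,0.39,-0.64,-0.06,-0.35],[0.5,0.42,-0.63,-0.07,-0.34],[0.5,0.44,-0.62,-0.06,-0.35]]
[[0.5,0.46,-0.6,-0.07,-0.34],[0.5,0.44,-0.43,0.42,-0.44],[0.5,0.46,-0.41,0.42,-0.44],[0.5,0.48,-0.39,0.41,-0.44],[0.5,0.49,-0.36,0.42,-0.43]]
[[0.5,0.0,-0.0,0.34,-0.0],[0.5,0.0,-0.0,0.34,-0.0],[0.5,0.0,-0.0,0.35,-0.0],[0.5,0.0,-0.0,0.34,-0.0]]
```

Call:
{"method": "jog_arm", "body": {
  "rows": [
    [0.5,0.34,-0.67,-0.07,-0.34],
    [0.5,0.37,-0.66,-0.07,-0.34],
    [0.5,0.39,-0.64,-0.06,-0.35],
    [0.5,0.42,-0.63,-0.07,-0.34],
    [0.5,0.44,-0.62,-0.06,-0.35]
  ]
}}

```text
time_s: 9.85
ee_pos: [0.4721, -0.0087, 0.1916]
ee_rot: [-0.002, -0.157, 0.988, 0.001]
wrist_force: [-0.1, -0.1, -0.8]
gripper_width: 0.043
finger_force: 0.0
```

Call:
{"method": "jog_arm", "body": {
  "rows": [
    [0.5,0.46,-0.6,-0.07,-0.34],
    [0.5,0.44,-0.43,0.42,-0.44],
    [0.5,0.46,-0.41,0.42,-0.44],
    [0.5,0.48,-0.39,0.41,-0.44],
    [0.5,0.49,-0.36,0.42,-0.43]
  ]
}}

```text
time_s: 10.48
ee_pos: [0.393, -0.1834, 0.0952]
ee_rot: [-0.001, -0.264, 0.965, 0.001]
wrist_force: [1.3, -0.8, -0.7]
gripper_width: 0.0427
finger_force: 0.0
```

Call:
{"method": "jog_arm", "body": {
  "rows": [
    [0.5,0,0,0,0]
  ]
}}

```text
time_s: 10.6
ee_pos: [0.3915, -0.1829, 0.0939]
ee_rot: [-0.003, -0.261, 0.965, 0.004]
wrist_force: [-0.2, -0.0, 0.0]
gripper_width: 0.0425
finger_force: 0.0
```

```bash
python3 - <<'E'
from h import *
s,p,R=pose(); print(p,yawof(R))
plan([(.396,-.1835,.0175,30,.5,.35)])
E
```

```text
[ 0.39154595 -0.18288071  0.09391144] 30.263816077264764
[[0.5,-0.01,-0.01,0.32,0.01],[0.5,-0.02,-0.01,0.32,0.01],[0.5,-0.01,-0.01,0.32,0.01],[0.5,-0.02,-0.02,0.31,0.01]]
```

Call:
{"method": "jog_arm", "body": {
  "rows": [
    [0.5,-0.02,-0.01,0.32,0],
    [0.5,-0.02,-0.01,0.32,0],
    [0.5,-0.01,-0.01,0.32,0],
    [0.5,-0.02,-0.01,0.3,0],
    [0.5,0,0,0,0]
  ]
}}

```text
time_s: 11.22
ee_pos: [0.3986, -0.1815, 0.0208]
ee_rot: [-0.001, -0.263, 0.965, 0.002]
wrist_force: [0.5, 0.5, -0.2]
gripper_width: 0.0424
finger_force: 0.0
```

Call:
{"method": "jog_arm", "body": {
  "rows": [
    [0,0,0,0,0],
    [0,0,0,0,0],
    [0,0,0,0,0],
    [0,0,0,0,0],
    [0,0,0,0,0]
  ]
}}

```text
time_s: 11.85
ee_pos: [0.4004, -0.1836, 0.0234]
ee_rot: [0.001, -0.263, 0.965, -0.0]
wrist_force: [-0.7, 2.5, 5.7]
gripper_width: 0.0064
finger_force: 52.3
```

Call:
{"method": "jog_arm", "body": {
  "rows": [
    [0,0,0,-0.3,0],
    [0,0,0,-0.6,0],
    [0,0,0,-0.7,0],
    [0,0,0,-0.7,0],
    [0,0,0,-0.3,0]
  ]
}}

```text
time_s: 12.48
ee_pos: [0.4004, -0.184, 0.1808]
ee_rot: [0.001, -0.263, 0.965, -0.002]
wrist_force: [-0.1, 0.8, -2.3]
gripper_width: 0.0065
finger_force: 51.4
```

```bash
python3 - <<'E'
from h import *
x=case(.006,.033)
plan([(.46,-.05,.18,None,0),(*x,.18,7.8,0),(*x,.056,7.8,0,.5)])
E
```

```text
[[0,-0.5,0.36,0.0,-0.0],[0,-0.5,0.35,0.0,-0.0],[0,-0.49,0.36,0.01,-0.0],[0,-0.5,0.35,0.0,-0.0],[0,-0.61,0.39,0.0,0.76]]
[[0,-0.57,0.43,0.0,0.76],[0,-0.54,0.48,0.0,0.75],[0,-0.5,0.52,0.0,0.76],[0,-0.46,0.55,0.0,0.75],[0,0.0,0.0,0.41,0.0]]
[[0,0.0,0.0,0.41,0.0],[0,0.0,0.0,0.42,0.0],[0,0.0,0.0,0.41,0.0],[0,0.0,0.0,0.42,0.0]]
```

Call:
{"method": "jog_arm", "body": {
  "rows": [
    [0,-0.5,0.36,0,0],
    [0,-0.5,0.35,0,0],
    [0,-0.5,0.36,0,0],
    [0,-0.5,0.35,0,0],
    [0,-0.61,0.39,0,0.76]
  ]
}}

```text
time_s: 13.1
ee_pos: [0.4793, -0.0094, 0.1776]
ee_rot: [-0.001, -0.223, 0.975, -0.0]
wrist_force: [0.4, -1.5, 0.1]
gripper_width: 0.0065
finger_force: 51.3
```

Call:
{"method": "jog_arm", "body": {
  "rows": [
    [0,-0.57,0.43,0,0.76],
    [0,-0.54,0.48,0,0.75],
    [0,-0.5,0.52,0,0.76],
    [0,-0.46,0.55,0,0.75],
    [0,0,0,0,0]
  ]
}}

```text
time_s: 13.72
ee_pos: [0.5585, 0.145, 0.1773]
ee_rot: [-0.001, -0.07, 0.998, -0.0]
wrist_force: [-0.2, -0.6, -1.3]
gripper_width: 0.0064
finger_force: 51.3
```

```bash
python3 - <<'E'
from h import *
x=case(.007,.033);s,p,R=pose(); print(p,x,yawof(R))
plan([(*x,.11,7.8,0),(*x,.055,7.8,0,.4)])
E
```

```text
[0.55851028 0.1450148  0.17733321] [0.55925662 0.14234469] 7.988091702858426
[[0,-0.0,-0.02,0.56,0.02],[0,-0.01,-0.03,0.56,0.01],[0,0.0,0.0,0.31,0.0],[0,0.0,0.0,0.3,0.0],[0,0.0,0.0,0.31,0.0]]
```

Call:
{"method": "jog_arm", "body": {
  "rows": [
    [0,0,-0.02,0.56,0.02],
    [0,-0.01,-0.03,0.56,0.01],
    [0,0,0,0.31,0],
    [0,0,0,0.3,0],
    [0,0,0,0.3,0]
  ]
}}

```text
time_s: 14.35
ee_pos: [0.56, 0.14, 0.0565]
ee_rot: [0.001, -0.066, 0.998, -0.0]
wrist_force: [0.3, 0.0, -1.5]
gripper_width: 0.0064
finger_force: 51.3
```

Call:
{"method": "jog_arm", "body": {
  "rows": [
    [0,0,0,0.02,0],
    [0,0,0,0,0],
    [0.25,0,0,0,0],
    [0.25,0,0,0,0],
    [0.25,0,0,0,0]
  ]
}}

```text
time_s: 14.98
ee_pos: [0.5598, 0.1403, 0.0562]
ee_rot: [0.001, -0.067, 0.998, -0.0]
wrist_force: [0.2, -0.3, 0.1]
gripper_width: 0.0212
finger_force: 0.0
```

Call:
{"method": "jog_arm", "body": {
  "rows": [
    [0.25,0,0,-0.4,0],
    [0.25,0,0,-0.7,0],
    [0.5,0,0,-0.8,0],
    [0.5,0,0,-0.2,0]
  ]
}}

```text
time_s: 15.48
ee_pos: [0.5617, 0.1405, 0.1862]
ee_rot: [0.004, -0.067, 0.998, 0.0]
wrist_force: [-0.8, 0.3, -0.4]
gripper_width: 0.0424
finger_force: 0.0
```

```bash
python3 - <<'E'
from h import *
o=slides()
a=[v for v in o if v[1][0]>.45 and v[1][1]<-.3]
x,y=np.mean([v[1][:2] for v in a],0); print(x,y)
plan([(.48,-.05,.20,12,.5),(.50,-.30,.16,18,.5),(x,y,.10,19,.5)])
E
```

```text
top [0.6325, -0.2172, 0.0329] 112 10.4
top [0.5491, -0.361, 0.0328] 136 19.5
scene [0.552, -0.3637, 0.032] 133 15.1
scene [0.6368, -0.2201, 0.0327] 114 17.3
0.5505500000000001 -0.36235
[[0.5,0.35,-0.59,-0.06,-0.15],[0.5,0.36,-0.59,-0.05,-0.14],[0.5,0.37,-0.58,-0.06,-0.15],[0.5,0.38,-0.58,-0.05,-0.14],[0.5,0.38,-0.57,-0.06,-0.15]]
[[0.5,0.09,-0.69,0.11,-0.17],[0.5,0.1,-0.69,0.11,-0.17],[0.5,0.12,-0.69,0.11,-0.16],[0.5,0.12,-0.68,0.11,-0.17],[0.5,0.14,-0.68,0.11,-0.16]]
[[0.5,0.15,-0.69,0.12,-0.17],[0.5,-0.16,-0.42,0.33,-0.05],[0.5,-0.16,-0.41,0.33,-0.06],[0.5,-0.15,-0.42,0.34,-0.05]]
```

Call:
{"method": "jog_arm", "body": {
  "rows": [
    [0.5,0.35,-0.59,-0.06,-0.15],
    [0.5,0.36,-0.59,-0.05,-0.14],
    [0.5,0.37,-0.58,-0.06,-0.15],
    [0.5,0.38,-0.58,-0.05,-0.14],
    [0.5,0.38,-0.57,-0.06,-0.15]
  ]
}}

```text
time_s: 16.2
ee_pos: [0.4769, -0.0507, 0.1957]
ee_rot: [-0.002, -0.105, 0.994, 0.001]
wrist_force: [-0.0, -0.3, -0.4]
gripper_width: 0.0426
finger_force: 0.0
```

Call:
{"method": "jog_arm", "body": {
  "rows": [
    [0.5,0.09,-0.69,0.11,-0.17],
    [0.5,0.1,-0.69,0.11,-0.17],
    [0.5,0.12,-0.69,0.11,-0.16],
    [0.5,0.12,-0.68,0.11,-0.17],
    [0.5,0.14,-0.68,0.11,-0.16]
  ]
}}

```text
time_s: 16.82
ee_pos: [0.4943, -0.2585, 0.1622]
ee_rot: [-0.002, -0.148, 0.989, 0.002]
wrist_force: [0.1, 0.1, -1.2]
gripper_width: 0.0423
finger_force: 0.0
```

Call:
{"method": "jog_arm", "body": {
  "rows": [
    [0.5,0.15,-0.69,0.12,-0.17],
    [0.5,-0.16,-0.42,0.33,-0.05],
    [0.5,-0.16,-0.41,0.33,-0.06],
    [0.5,-0.15,-0.42,0.34,-0.05],
    [0.5,0,0,0,0]
  ]
}}

```text
time_s: 17.45
ee_pos: [0.5475, -0.3617, 0.0927]
ee_rot: [-0.003, -0.164, 0.986, 0.003]
wrist_force: [-0.2, 0.6, -0.6]
gripper_width: 0.0424
finger_force: 0.0
```

```bash
python3 - <<'E'
from h import *
s,p,R=pose(); print(p,yawof(R))
plan([(.550,-.362,.018,19,.5,.36)])
E
```

```text
[ 0.54753114 -0.36165151  0.0927304 ] 18.91359218280465
[[0.5,-0.01,-0.0,0.31,-0.0],[0.5,-0.01,-0.01,0.31,-0.0],[0.5,-0.01,-0.0,0.31,-0.01],[0.5,-0.01,-0.01,0.32,-0.0]]
```

Call:
{"method": "jog_arm", "body": {
  "rows": [
    [0.5,-0.01,0,0.31,0],
    [0.5,-0.01,-0.01,0.31,0],
    [0.5,-0.01,0,0.31,0],
    [0.5,-0.01,-0.01,0.29,0],
    [0.5,0,0,0,0]
  ]
}}

```text
time_s: 18.08
ee_pos: [0.5509, -0.3618, 0.0225]
ee_rot: [-0.001, -0.165, 0.986, 0.002]
wrist_force: [0.1, 0.5, 0.4]
gripper_width: 0.0423
finger_force: 0.0
```

Call:
{"method": "jog_arm", "body": {
  "rows": [
    [0,0,0,0,0],
    [0,0,0,0,0],
    [0,0,0,0,0],
    [0,0,0,0,0],
    [0,0,0,0,0]
  ]
}}

```text
time_s: 18.7
ee_pos: [0.5526, -0.3633, 0.0259]
ee_rot: [0.0, -0.165, 0.986, -0.001]
wrist_force: [-0.1, 1.2, 4.2]
gripper_width: 0.0066
finger_force: 53.0
```

Call:
{"method": "jog_arm", "body": {
  "rows": [
    [0,0,0,-0.3,0],
    [0,0,0,-0.6,0],
    [0,0,0,-0.7,0],
    [0,0,0,-0.7,0],
    [0,0,0,-0.3,0]
  ]
}}

```text
time_s: 19.32
ee_pos: [0.553, -0.3638, 0.1849]
ee_rot: [0.002, -0.165, 0.986, -0.002]
wrist_force: [0.6, -0.4, -1.3]
gripper_width: 0.0063
finger_force: 52.4
```

```bash
python3 - <<'E'
from h import *
x=case(.006,-.033)
plan([(.52,-.10,.18,None,0),(*x,.18,7.8,0)])
E
```

```text
[[0,-0.15,0.72,0.01,-0.0],[0,-0.15,0.72,0.01,-0.0],[0,-0.15,0.72,0.02,-0.0],[0,-0.15,0.73,0.01,-0.0],[0,-0.15,0.72,0.02,-0.0]]
[[0,-0.16,0.73,0.01,-0.0],[0,-0.43,0.63,0.0,0.47],[0,-0.39,0.65,0.0,0.46],[0,-0.36,0.67,0.0,0.47],[0,-0.33,0.69,0.0,0.46]]
```

Call:
{"method": "jog_arm", "body": {
  "rows": [
    [0,-0.15,0.72,0.01,0],
    [0,-0.15,0.72,0.01,0],
    [0,-0.15,0.72,0.02,0],
    [0,-0.15,0.73,0.01,0],
    [0,-0.15,0.72,0.02,0]
  ]
}}

```text
time_s: 19.95
ee_pos: [0.5231, -0.1418, 0.1755]
ee_rot: [-0.001, -0.165, 0.986, 0.001]
wrist_force: [1.3, -0.4, -1.3]
gripper_width: 0.0063
finger_force: 52.4
```

Call:
{"method": "jog_arm", "body": {
  "rows": [
    [0,-0.16,0.73,0.01,0],
    [0,-0.43,0.63,0,0.47],
    [0,-0.39,0.65,0,0.46],
    [0,-0.36,0.67,0,0.47],
    [0,-0.33,0.69,0,0.46]
  ]
}}

```text
time_s: 20.58
ee_pos: [0.5658, 0.079, 0.175]
ee_rot: [-0.001, -0.067, 0.998, 0.0]
wrist_force: [0.7, -0.6, -0.9]
gripper_width: 0.0064
finger_force: 52.3
```

Call:
{"method": "jog_arm", "body": {
  "rows": [
    [0,0,0,0,0]
  ]
}}

```text
time_s: 20.7
ee_pos: [0.5658, 0.0802, 0.175]
ee_rot: [-0.001, -0.07, 0.998, 0.0]
wrist_force: [0.3, 0.4, -1.1]
gripper_width: 0.0061
finger_force: 52.4
```

```bash
python3 - <<'E'
from h import *
x=case(.007,-.033);s,p,R=pose(); print(p,x,yawof(R),s['gripper_width'])
plan([(*x,.11,7.8,0),(*x,.057,7.8,0,.4)])
E
```

```text
[0.56581673 0.08018898 0.1749864 ] [0.56821385 0.07695533] 8.049983012931662 0.006114855313515569
[[0,-0.02,-0.03,0.54,0.02],[0,-0.01,-0.03,0.54,0.02],[0,-0.0,0.0,0.3,0.0],[0,-0.0,0.0,0.29,0.0],[0,-0.0,0.0,0.3,0.0]]
```

Call:
{"method": "jog_arm", "body": {
  "rows": [
    [0,-0.02,-0.03,0.54,0.02],
    [0,-0.01,-0.03,0.54,0.02],
    [0,0,0,0.3,0],
    [0,0,0,0.3,0],
    [0,0,0,0.3,0]
  ]
}}

```text
time_s: 21.32
ee_pos: [0.5692, 0.074, 0.0569]
ee_rot: [0.001, -0.066, 0.998, -0.0]
wrist_force: [0.1, -0.3, -0.6]
gripper_width: 0.0063
finger_force: 52.4
```

Call:
{"method": "jog_arm", "body": {
  "rows": [
    [0,0,0,0.03,0],
    [0,0,0,0,0],
    [0.25,0,0,0,0],
    [0.25,0,0,0,0],
    [0.25,0,0,0,0]
  ]
}}

```text
time_s: 21.95
ee_pos: [0.5689, 0.0743, 0.0558]
ee_rot: [0.0, -0.066, 0.998, -0.0]
wrist_force: [0.4, -0.8, -0.7]
gripper_width: 0.0215
finger_force: 0.0
```

Call:
{"method": "jog_arm", "body": {
  "rows": [
    [0.25,0,0,-0.4,0],
    [0.25,0,0,-0.7,0],
    [0.5,0,0,-0.8,0],
    [0.5,0,0,-0.2,0]
  ]
}}

```text
time_s: 22.45
ee_pos: [0.5709, 0.0742, 0.186]
ee_rot: [0.004, -0.066, 0.998, -0.0]
wrist_force: [0.2, -0.4, -0.1]
gripper_width: 0.0424
finger_force: 0.0
```

```bash
python3 - <<'E'
from h import *
o=slides()
x,y=np.mean([v[1][:2] for v in o],0); print(x,y)
plan([(.53,-.08,.20,11,.5),(x,y,.10,13,.5)])
E
```

```text
top [0.6327, -0.2171, 0.0336] 113 9.8
scene [0.6365, -0.2199, 0.0325] 122 10.1
0.6346 -0.2185
[[0.5,0.25,-0.62,-0.07,-0.14],[0.5,0.26,-0.61,-0.07,-0.14],[0.5,0.26,-0.61,-0.07,-0.15],[0.5,0.28,-0.6,-0.07,-0.14],[0.5,-0.25,-0.52,0.33,-0.07]]
[[0.5,-0.25,-0.52,0.33,-0.07],[0.5,-0.25,-0.52,0.34,-0.06],[0.5,-0.25,-0.53,0.33,-0.07],[0.5,-0.24,-0.52,0.34,-0.06]]
```

Call:
{"method": "jog_arm", "body": {
  "rows": [
    [0.5,0.25,-0.62,-0.07,-0.14],
    [0.5,0.26,-0.61,-0.07,-0.14],
    [0.5,0.26,-0.61,-0.07,-0.15],
    [0.5,0.28,-0.6,-0.07,-0.14],
    [0.5,-0.25,-0.52,0.33,-0.07]
  ]
}}

```text
time_s: 23.18
ee_pos: [0.5488, -0.1093, 0.178]
ee_rot: [0.0, -0.099, 0.995, -0.0]
wrist_force: [-0.1, 0.6, -0.6]
gripper_width: 0.0426
finger_force: 0.0
```

Call:
{"method": "jog_arm", "body": {
  "rows": [
    [0.5,-0.25,-0.52,0.33,-0.07],
    [0.5,-0.25,-0.52,0.34,-0.06],
    [0.5,-0.25,-0.53,0.33,-0.07],
    [0.5,-0.24,-0.52,0.34,-0.06],
    [0.5,0,0,0,0]
  ]
}}

```text
time_s: 23.8
ee_pos: [0.6317, -0.2186, 0.0924]
ee_rot: [-0.004, -0.112, 0.994, 0.002]
wrist_force: [-0.5, 0.6, -0.9]
gripper_width: 0.0429
finger_force: 0.0
```

```bash
python3 - <<'E'
from h import *
s,p,R=pose(); print(p,yawof(R))
plan([(.6345,-.2185,.018,12.5,.5,.36)])
E
```

```text
[ 0.63167426 -0.21858849  0.09238015] 12.856363564431547
[[0.5,-0.01,-0.0,0.31,0.01],[0.5,-0.01,-0.0,0.31,0.02],[0.5,-0.01,-0.0,0.31,0.01],[0.5,-0.02,-0.01,0.31,0.02]]
```

Call:
{"method": "jog_arm", "body": {
  "rows": [
    [0.5,-0.01,0,0.31,0],
    [0.5,-0.01,0,0.31,0.02],
    [0.5,-0.01,0,0.31,0],
    [0.5,-0.01,-0.01,0.3,0.02],
    [0.5,0,0,0,0]
  ]
}}

```text
time_s: 24.42
ee_pos: [0.6348, -0.2173, 0.0217]
ee_rot: [-0.002, -0.111, 0.994, 0.001]
wrist_force: [-0.4, -0.2, 0.9]
gripper_width: 0.0423
finger_force: 0.0
```

Call:
{"method": "jog_arm", "body": {
  "rows": [
    [0,0,0,0,0],
    [0,0,0,0,0],
    [0,0,0,0,0],
    [0,0,0,0,0],
    [0,0,0,0,0]
  ]
}}

```text
time_s: 25.05
ee_pos: [0.637, -0.2185, 0.0255]
ee_rot: [0.001, -0.111, 0.994, -0.0]
wrist_force: [-0.0, 0.6, 4.7]
gripper_width: 0.0058
finger_force: 52.8
```

Call:
{"method": "jog_arm", "body": {
  "rows": [
    [0,0,0,-0.3,0],
    [0,0,0,-0.6,0],
    [0,0,0,-0.7,0],
    [0,0,0,-0.7,0],
    [0,0,0,-0.3,0]
  ]
}}

```text
time_s: 25.68
ee_pos: [0.6373, -0.2188, 0.1842]
ee_rot: [0.002, -0.111, 0.994, -0.001]
wrist_force: [0.5, 0.2, -1.2]
gripper_width: 0.0062
finger_force: 52.2
```

```bash
python3 - <<'E'
from h import *
x=case(.006,-.099)
plan([(.54,-.12,.18,None,0),(*x,.18,7.8,0)])
E
```

```text
[[0,0.41,0.65,0.02,-0.0],[0,0.4,0.66,0.02,-0.0],[0,0.41,0.65,0.03,-0.0],[0,-0.36,0.67,-0.0,0.27],[0,-0.34,0.68,-0.0,0.28]]
[[0,-0.31,0.69,-0.0,0.27]]
```

Call:
{"method": "jog_arm", "body": {
  "rows": [
    [0,0.41,0.65,0.02,0],
    [0,0.4,0.66,0.02,0],
    [0,0.41,0.65,0.03,0],
    [0,-0.36,0.67,0,0.27],
    [0,-0.34,0.68,0,0.28]
  ]
}}

```text
time_s: 26.3
ee_pos: [0.562, -0.0305, 0.175]
ee_rot: [-0.001, -0.081, 0.997, 0.0]
wrist_force: [0.3, 0.5, -1.5]
gripper_width: 0.0067
finger_force: 52.1
```

Call:
{"method": "jog_arm", "body": {
  "rows": [
    [0,-0.31,0.69,0,0.27],
    [0,0,0,0,0]
  ]
}}

```text
time_s: 26.55
ee_pos: [0.5742, 0.0149, 0.1749]
ee_rot: [-0.001, -0.07, 0.998, 0.0]
wrist_force: [0.1, 0.1, -0.2]
gripper_width: 0.0062
finger_force: 52.1
```

```bash
python3 - <<'E'
from h import *
x=case(.007,-.099);s,p,R=pose(); print(p,x,yawof(R),s['gripper_width'])
plan([(*x,.11,7.8,0),(*x,.057,7.8,0,.4)])
E
```

```text
[0.57421395 0.01488496 0.17489867] [0.57717108 0.01156597] 8.04769366381393 0.006223594708403232
[[0,-0.02,-0.03,0.54,0.02],[0,-0.02,-0.03,0.54,0.02],[0,-0.0,-0.0,0.29,0.0],[0,-0.0,-0.0,0.3,0.0],[0,-0.0,-0.0,0.29,0.0]]
```

Call:
{"method": "jog_arm", "body": {
  "rows": [
    [0,-0.02,-0.03,0.54,0.02],
    [0,-0.02,-0.03,0.54,0.02],
    [0,0,0,0.29,0],
    [0,0,0,0.3,0],
    [0,0,0,0.3,0]
  ]
}}

```text
time_s: 27.18
ee_pos: [0.5782, 0.0086, 0.0575]
ee_rot: [0.001, -0.066, 0.998, -0.0]
wrist_force: [-0.1, 0.4, -0.9]
gripper_width: 0.0063
finger_force: 52.1
```

Call:
{"method": "jog_arm", "body": {
  "rows": [
    [0,0,0,0.03,0],
    [0,0,0,0,0],
    [0.25,0,0,0,0],
    [0.25,0,0,0,0],
    [0.25,0,0,0,0]
  ]
}}

```text
time_s: 27.8
ee_pos: [0.578, 0.0089, 0.0566]
ee_rot: [0.0, -0.066, 0.998, -0.0]
wrist_force: [0.3, 0.1, 1.0]
gripper_width: 0.0215
finger_force: 0.0
```

Call:
{"method": "jog_arm", "body": {
  "rows": [
    [0.25,0,0,-0.4,0],
    [0.25,0,0,-0.8,0],
    [0.25,0,0,-0.8,0],
    [0.25,0,-0.7,-0.7,0],
    [0.25,0,-0.8,-0.5,0]
  ]
}}

```text
time_s: 28.42
ee_pos: [0.5903, -0.0807, 0.2512]
ee_rot: [0.002, -0.067, 0.998, -0.001]
wrist_force: [1.0, 1.2, 0.2]
gripper_width: 0.0213
finger_force: 0.0
```

Call:
{"method": "jog_arm", "body": {
  "rows": [
    [0,0,-0.8,-0.6,0],
    [0,0,-0.8,-0.3,0],
    [0,0,-0.6,0,0],
    [0,0,0,0,0]
  ]
}}

```text
time_s: 28.92
ee_pos: [0.6068, -0.2136, 0.3021]
ee_rot: [0.0, -0.064, 0.998, -0.0]
wrist_force: [-0.4, 0.7, -0.3]
gripper_width: -0.0001
finger_force: 0.0
```

```bash
python3 - <<'E'
from h import *
t=capture('top'); s=capture('scene'); P=cloud(s)
save('filled',np.hstack([cv2.resize(t['img'][150:300,140:340],(400,300)),cv2.resize(s['img'][150:300,330:530],(400,300))]))
for n,c in(('t',t),('s',s)):
    P=cloud(c); D=P[...,:2]-O; cx=D@EX; cy=D@EY
    q=(abs(cy)<.13)&(cx>.03)&(cx<.2)&(P[...,2]>.12)&(P[...,2]<.26)
    zz=P[...,2][q]; X=cx[q]
    for z in(.14,.17,.2,.23): 
        m=abs(zz-z)<.012; print(n,z,m.sum(),np.percentile(X[m],[10,50,90]).round(4))
    print(zz.max(), np.median(X[zz>zz.max()-.006]))
    rg=(abs(cy)<.13)&(abs(cx-.009)<.05)&(P[...,2]>.056)&(P[...,2]<.085)
    k,l,st,ce=cv2.connectedComponentsWithStats(rg.astype(np.uint8))
    for i in range(1,k):
        if st[i,4]>8: print('  ring',st[i,4],cx[l==i].mean().round(3),cy[l==i].mean().round(3),P[l==i][:,2].max().round(3))
print(pose()[1])
E
```

```text
t 0.14 223 [0.0839 0.0848 0.0859]
t 0.17 282 [0.0811 0.0822 0.111 ]
t 0.2 261 [0.0781 0.0792 0.0804]
t 0.23 565 [0.0759 0.0772 0.0841]
0.2468207538498428 0.08054839394955472
  ring 25 0.036 -0.066 0.063
  ring 70 0.009 -0.0 0.066
  ring 13 0.049 0.13 0.082
  ring 37 0.025 0.066 0.067
  ring 29 0.002 -0.101 0.072
  ring 30 0.004 -0.035 0.071
  ring 34 -0.014 -0.066 0.067
  ring 29 0.002 0.031 0.07
  ring 31 0.003 0.097 0.07
  ring 10 0.008 0.13 0.085
  ring 26 -0.023 0.066 0.063
  ring 10 -0.01 0.13 0.083
s 0.14 648 [0.0913 0.0936 0.0959]
s 0.17 896 [0.0884 0.0912 0.1087]
s 0.2 761 [0.0856 0.0881 0.0904]
s 0.23 894 [0.0803 0.0849 0.0874]
0.2471241267542681 0.08112203760113722
  ring 20 -0.028 -0.069 0.067
  ring 31 0.005 -0.104 0.071
[ 0.60672751 -0.2109691   0.30165411]
```

View pics/filled.png

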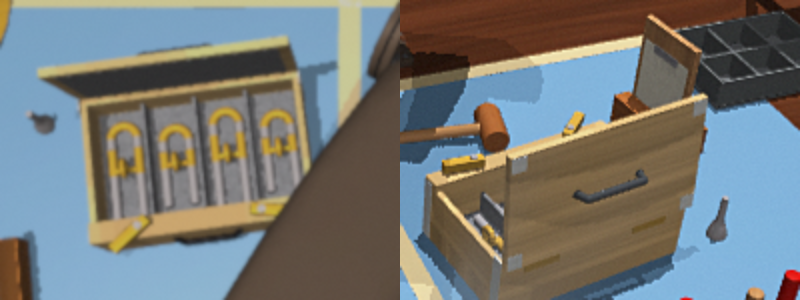

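All four slides lie flat in their bays, rings at about 0.07 m, and the lid leans slightly forward. Next I push the lid over from behind along its arc, with the fingers shut.

```bash
python3 - <<'E'
from h import *
w=[]
a=case(.135,0); w+=[(*a,.32,7.8,0),(*a,.226,7.8,0)]
for th in np.r_[85:0:-6,0]:
    t=np.radians(th); rho=.140
    cx=.089-rho*np.cos(t)+.01*np.sin(t)+.011; z=.085+rho*np.sin(t)+.01*np.cos(t)
    w.append((*case(cx,0),z-(.003 if th==0 else 0),7.8,0))
plan(w)
E
```

```text
[[0,-0.27,0.68,-0.04,-0.01],[0,-0.27,0.67,-0.04,-0.0],[0,-0.26,0.67,-0.04,-0.01],[0,-0.27,0.68,-0.04,-0.0],[0,-0.27,0.67,-0.04,-0.01]]
[[0,-0.26,0.68,-0.04,-0.0],[0,-0.27,0.67,-0.03,-0.01],[0,-0.26,0.68,-0.04,-0.0],[0,-0.0,-0.0,0.79,-0.0],[0,-0.0,-0.0,0.78,-0.0]]
[[0,0.62,-0.0,0.01,-0.0],[0,0.24,-0.0,0.02,-0.0],[0,0.24,-0.0,0.04,-0.0],[0,0.24,-0.0,0.07,-0.0],[0,0.22,-0.0,0.09,-0.0]]
[[0,0.22,-0.0,0.11,-0.0],[0,0.2,-0.0,0.14,-0.0],[0,0.19,-0.0,0.16,-0.0],[0,0.17,-0.0,0.17,-0.0],[0,0.15,-0.0,0.2,-0.0]]
[[0,0.13,-0.0,0.2,-0.0],[0,0.11,-0.0,0.22,-0.0],[0,0.08,-0.0,0.23,-0.0],[0,0.06,-0.0,0.24,-0.0],[0,0.04,-0.0,0.24,-0.0]]
[[0,0.0,-0.0,0.09,-0.0]]
```

Call:
{"method": "jog_arm", "body": {
  "rows": [
    [0,-0.27,0.68,-0.04,0],
    [0,-0.27,0.67,-0.04,0],
    [0,-0.26,0.67,-0.04,0],
    [0,-0.27,0.68,-0.04,0],
    [0,-0.27,0.67,-0.04,0]
  ]
}}

```text
time_s: 29.65
ee_pos: [0.6596, 0.0031, 0.3141]
ee_rot: [-0.0, -0.067, 0.998, 0.0]
wrist_force: [0.4, 0.2, 0.1]
gripper_width: 0.0
finger_force: 0.0
```

Call:
{"method": "jog_arm", "body": {
  "rows": [
    [0,-0.26,0.68,-0.04,0],
    [0,-0.27,0.67,-0.03,0],
    [0,-0.26,0.68,-0.04,0],
    [0,0,0,0.79,0],
    [0,0,0,0.78,0]
  ]
}}

```text
time_s: 30.28
ee_pos: [0.6905, 0.1296, 0.2262]
ee_rot: [0.001, -0.068, 0.998, 0.0]
wrist_force: [-0.3, -0.8, -0.6]
gripper_width: -0.0001
finger_force: 0.0
```

Call:
{"method": "jog_arm", "body": {
  "rows": [
    [0,0.31,0,0.01,0],
    [0,0.31,0,0.01,0],
    [0,0.24,0,0.02,0],
    [0,0.24,0,0.04,0]
  ]
}}

```text
time_s: 30.78
ee_pos: [0.6252, 0.1199, 0.2218]
ee_rot: [0.002, -0.067, 0.998, 0.0]
wrist_force: [4.2, 0.3, -1.5]
gripper_width: 0.0001
finger_force: 1.3
```

Call:
{"method": "jog_arm", "body": {
  "rows": [
    [0,0.24,0,0.07,0],
    [0,0.22,0,0.09,0],
    [0,0.22,0,0.11,0],
    [0,0.2,0,0.14,0],
    [0,0.19,0,0.16,0]
  ]
}}

```text
time_s: 31.4
ee_pos: [0.5613, 0.1106, 0.1877]
ee_rot: [0.001, -0.067, 0.998, 0.0]
wrist_force: [1.0, 0.9, 2.2]
gripper_width: -0.0
finger_force: 1.0
```

Call:
{"method": "jog_arm", "body": {
  "rows": [
    [0,0.17,0,0.17,0],
    [0,0.15,0,0.2,0],
    [0,0.13,0,0.2,0],
    [0,0.11,0,0.22,0],
    [0,0.08,0,0.23,0]
  ]
}}

```text
time_s: 32.02
ee_pos: [0.5232, 0.1044, 0.1251]
ee_rot: [-0.001, -0.066, 0.998, -0.0]
wrist_force: [0.9, 1.1, 1.2]
gripper_width: 0.0
finger_force: 0.7
```

Call:
{"method": "jog_arm", "body": {
  "rows": [
    [0,0.06,0,0.24,0],
    [0,0.04,0,0.24,0],
    [0,0,0,0.06,0],
    [0,0,0,0,0]
  ]
}}

```text
time_s: 32.52
ee_pos: [0.5176, 0.1037, 0.095]
ee_rot: [-0.001, -0.066, 0.998, -0.0]
wrist_force: [-5.3, -0.7, 10.9]
gripper_width: -0.0005
finger_force: 5.2
```

```bash
python3 - <<'E'
from h import *
for n in('top','scene'):
    c=capture(n); P=cloud(c); D=P[...,:2]-O; cx=D@EX; cy=D@EY
    m=(cx>-.06)&(cx<.0)&(abs(cy)>.05)&(abs(cy)<.13)&(P[...,2]<.2)
    print(n,np.percentile(P[...,2][m],[10,50,90]).round(4))
print(pose()[1])
E
```

```text
top [0.0922 0.0953 0.0991]
scene [-0.7498  0.0953  0.0992]
[0.51758105 0.10370963 0.09496138]
```

The lid is shut, 0.095 m in both views. Next come the turnbuttons: straddle each bar, swing it along its arc, then close lightly to align it.

```bash
cat > tb.py <<'E'
from h import *
import sys
side=sys.argv[1]; piv=case(-.080,-.0745 if side=='r' else .074)
s,p,R=pose(); print(p,yawof(R),s['qpos'][[0,5]],piv)
f0,f1=(-91.8,7.8) if side=='r' else (133,7.8)
pt=lambda f:piv+.028*np.array([np.cos(np.radians(f)),np.sin(np.radians(f))])
y0=f0 if side=='r' else f0-180
w=[(p[0],p[1],.16,(yawof(R)+y0)/2 if side=='r' else None,.3),(*pt(f0),.16,y0,.3),(*pt(f0),.101,y0,.3,.4)]
for f in np.linspace(f0,f1,int(abs(f1-f0)/5.2)+1)[1:]: w.append((*pt(f),.101,f+y0-f0,.3))
plan(w)
E
python3 tb.py r
```

```text
[0.51758105 0.10370963 0.09496138] 7.596911186270461 [ 0.00575341 -1.69717877] [0.48765098 0.02403204]
[[0.3,0.0,0.0,-0.11,0.83],[0.3,0.0,0.0,-0.11,0.83],[0.3,0.0,0.0,-0.11,0.83],[0.3,0.0,0.0,-0.11,0.83],[0.3,0.0,0.0,-0.11,0.83]]
[[0.3,0.0,0.0,-0.11,0.83],[0.3,0.0,0.0,-0.11,0.83],[0.3,0.0,0.0,-0.1,0.82],[0.3,0.0,0.0,-0.11,0.83],[0.3,0.0,0.0,-0.1,0.82]]
[[0.3,-0.08,-0.17,-0.0,0.83],[0.3,-0.1,-0.16,-0.0,0.83],[0.3,-0.11,-0.15,-0.0,0.83],[0.3,-0.12,-0.14,-0.0,0.83],[0.3,-0.13,-0.13,-0.0,0.83]]
[[0.3,-0.15,-0.12,-0.0,0.83],[0.3,-0.15,-0.1,-0.0,0.83],[0.3,-0.16,-0.09,-0.0,0.83],[0.3,-0.17,-0.08,-0.0,0.82],[0.3,-0.18,-0.06,-0.0,0.83]]
[[0.3,-0.0,0.0,0.33,-0.0],[0.3,-0.0,0.0,0.32,-0.0],[0.3,-0.0,0.0,0.33,-0.0],[0.3,-0.0,0.05,-0.0,-0.88],[0.3,0.0,0.04,-0.0,-0.87]]
[[0.3,0.0,0.04,-0.0,-0.87],[0.3,0.0,0.04,-0.0,-0.88],[0.3,0.01,0.05,-0.0,-0.87],[0.3,-0.0,0.04,-0.0,-0.88],[0.3,0.0,0.04,-0.0,-0.87]]
[[0.3,0.0,0.05,-0.0,-0.87],[0.3,0.0,0.04,-0.0,-0.88],[0.3,0.01,0.04,-0.0,-0.87],[0.3,-0.0,0.04,-0.0,-0.87],[0.3,0.0,0.05,-0.0,-0.88]]
[[0.3,0.0,0.04,-0.0,-0.87],[0.3,0.0,0.04,-0.0,-0.88],[0.3,0.01,0.04,-0.0,-0.87],[0.3,-0.0,0.05,-0.0,-0.87],[0.3,0.0,0.04,-0.0,-0.88]]
[[0.3,0.0,0.04,-0.0,-0.87],[0.3,0.0,0.04,-0.0,-0.87]]
```

Call:
{"method": "jog_arm", "body": {
  "rows": [
    [0,0,0,-0.5,0],
    [0.3,0,0,-0.58,0.83],
    [0.3,0,0,0,0.83],
    [0.3,0,0,0,0.83],
    [0.3,0,0,0,0.83]
  ]
}}

```text
time_s: 33.25
ee_pos: [0.5178, 0.1038, 0.1579]
ee_rot: [-0.0, 0.109, 0.994, -0.0]
wrist_force: [-0.7, 0.5, -0.2]
gripper_width: 0.0257
finger_force: 0.0
```

Call:
{"method": "jog_arm", "body": {
  "rows": [
    [0.3,0,0,0,0.83],
    [0.3,0,0,0,0.83],
    [0.3,0,0,0,0.83],
    [0.3,0,0,0,0.83],
    [0.3,0,0,0,0.83]
  ]
}}

```text
time_s: 33.88
ee_pos: [0.5177, 0.1038, 0.1578]
ee_rot: [-0.0, 0.321, 0.947, -0.0]
wrist_force: [-0.2, -0.3, 0.2]
gripper_width: 0.0255
finger_force: 0.0
```

Call:
{"method": "jog_arm", "body": {
  "rows": [
    [0.3,-0.08,-0.17,0,0.83],
    [0.3,-0.1,-0.16,0,0.83],
    [0.3,-0.11,-0.15,0,0.83],
    [0.3,-0.12,-0.14,0,0.83],
    [0.3,-0.13,-0.13,0,0.83]
  ]
}}

```text
time_s: 34.5
ee_pos: [0.5066, 0.0487, 0.1578]
ee_rot: [-0.0, 0.517, 0.856, -0.0]
wrist_force: [-0.4, 1.0, -0.4]
gripper_width: 0.0253
finger_force: 0.0
```

Call:
{"method": "jog_arm", "body": {
  "rows": [
    [0.3,-0.15,-0.12,0,0.83],
    [0.3,-0.15,-0.1,0,0.83],
    [0.3,-0.16,-0.09,0,0.83],
    [0.3,-0.17,-0.08,0,0.82],
    [0.3,-0.18,-0.06,0,0.83]
  ]
}}

```text
time_s: 35.12
ee_pos: [0.4957, -0.0062, 0.1578]
ee_rot: [-0.0, 0.689, 0.724, -0.0]
wrist_force: [0.7, -0.0, -0.3]
gripper_width: 0.0254
finger_force: 0.0
```

Call:
{"method": "jog_arm", "body": {
  "rows": [
    [0.3,0,0,0,0.8]
  ]
}}

```text
time_s: 35.25
ee_pos: [0.4958, -0.0065, 0.1578]
ee_rot: [-0.0, 0.719, 0.695, -0.0]
wrist_force: [0.4, 0.7, -0.5]
gripper_width: 0.0257
finger_force: 0.0
```

```bash
python3 - <<'E'
from h import *
s,p,R=pose(); print(p,yawof(R)); piv=case(-.080,-.0745); f=np.radians(-91.8)
plan([(*(piv+.028*np.array([np.cos(f),np.sin(f)])),.101,-91.8,.3,.35)])
E
```

```text
[ 0.49576668 -0.00651674  0.15783046] -92.01048954376101
[[0.3,0.01,-0.05,0.32,-0.01],[0.3,0.01,-0.05,0.31,-0.01],[0.3,0.02,-0.05,0.32,-0.02]]
```

Call:
{"method": "jog_arm", "body": {
  "rows": [
    [0.3,0.01,-0.08,0.1,0],
    [0.3,0.01,-0.07,0.28,0],
    [0.3,0.02,0,0.28,0],
    [0.3,0,0,0.28,0],
    [0.3,0,0,0,0]
  ]
}}

```text
time_s: 35.88
ee_pos: [0.4856, -0.0027, 0.0999]
ee_rot: [-0.002, 0.718, 0.696, -0.001]
wrist_force: [-0.0, 0.3, 0.5]
gripper_width: 0.0256
finger_force: 0.0
```

Call:
{"method": "jog_arm", "body": {
  "rows": [
    [0.3,0,0.05,0,-0.88],
    [0.3,0,0.04,0,-0.87],
    [0.3,0,0.04,0,-0.87],
    [0.3,0,0.04,0,-0.88],
    [0.3,0.01,0.05,0,-0.87]
  ]
}}

```text
time_s: 36.5
ee_pos: [0.4997, -0.0007, 0.1024]
ee_rot: [-0.0, 0.54, 0.842, -0.0]
wrist_force: [-2.0, -1.2, -1.3]
gripper_width: 0.026
finger_force: 0.8
```

```bash
python3 - <<'E'
from h import *
s,p,R=pose(); y=yawof(R); piv=case(-.080,-.0745); f=np.radians(y); print(p,y,piv+.028*np.array([np.cos(f),np.sin(f)]))
pt=lambda f:piv+.028*np.array([np.cos(np.radians(f)),np.sin(np.radians(f))])
plan([(*pt(f),.101,f,.3) for f in np.linspace(y,7.8,15)[1:]])
E
```

```text
[ 0.49973687 -0.00066226  0.10240178] -65.37428390770305 [ 0.49931827 -0.00142134]
[[0.3,-0.01,0.03,0.02,-0.87],[0.3,0.01,0.04,0.0,-0.87],[0.3,-0.0,0.05,0.0,-0.87],[0.3,-0.0,0.04,0.0,-0.87],[0.3,0.0,0.04,0.0,-0.88]]
[[0.3,0.0,0.04,0.0,-0.87],[0.3,0.0,0.05,0.0,-0.87],[0.3,0.01,0.04,0.0,-0.87],[0.3,-0.0,0.04,0.0,-0.87],[0.3,0.0,0.04,0.0,-0.87]]
[[0.3,0.0,0.05,0.0,-0.87],[0.3,0.0,0.04,0.0,-0.87],[0.3,0.01,0.04,0.0,-0.87],[0.3,-0.0,0.04,0.0,-0.88]]
```

Bar engaged. Completing the swing, then closing to align.

Call:
{"method": "jog_arm", "body": {
  "rows": [
    [0.3,0,0.03,0,-0.87],
    [0.3,0,0.04,0,-0.87],
    [0.3,0,0.05,0,-0.87],
    [0.3,0,0.04,0,-0.87],
    [0.3,0,0.04,0,-0.88]
  ]
}}

```text
time_s: 37.12
ee_pos: [0.5094, 0.0063, 0.1024]
ee_rot: [-0.001, 0.336, 0.942, -0.0]
wrist_force: [-0.7, 0.1, 0.1]
gripper_width: 0.0254
finger_force: 0.6
```

Call:
{"method": "jog_arm", "body": {
  "rows": [
    [0.3,0,0.04,0,-0.87],
    [0.3,0,0.05,0,-0.87],
    [0.3,0,0.04,0,-0.87],
    [0.3,0,0.04,0,-0.87],
    [0.3,0,0.04,0,-0.87]
  ]
}}

```text
time_s: 37.75
ee_pos: [0.5157, 0.0171, 0.1025]
ee_rot: [-0.0, 0.114, 0.993, -0.0]
wrist_force: [-2.3, -0.7, -0.5]
gripper_width: 0.0256
finger_force: 0.6
```

Call:
{"method": "jog_arm", "body": {
  "rows": [
    [0.3,0,0.05,0,-0.87],
    [0.3,0,0.04,0,-0.87],
    [0.3,0,0.04,0,-0.87],
    [0.3,0,0.04,0,-0.88],
    [0.3,0,0,0,0]
  ]
}}

```text
time_s: 38.38
ee_pos: [0.5171, 0.0273, 0.1027]
ee_rot: [0.0, -0.066, 0.998, -0.0]
wrist_force: [0.2, -0.6, 0.0]
gripper_width: 0.0254
finger_force: 0.1
```

Call:
{"method": "jog_arm", "body": {
  "rows": [
    [0.1,0,0,0,0],
    [0.1,0,0,0,0],
    [0.1,0,0,0,0]
  ],
  "force": 20
}}

```text
time_s: 38.75
ee_pos: [0.5178, 0.0268, 0.103]
ee_rot: [0.001, -0.066, 0.998, -0.001]
wrist_force: [3.0, -2.2, 1.1]
gripper_width: 0.0127
finger_force: 25.1
```

Call:
{"method": "jog_arm", "body": {
  "rows": [
    [0.3,0,0,0,0],
    [0.3,0,0,0,0],
    [0.3,0,0,-0.5,0],
    [0.3,0,0,-0.5,0],
    [0.3,0,0,0,0]
  ]
}}

```text
time_s: 39.38
ee_pos: [0.5182, 0.0274, 0.1647]
ee_rot: [0.002, -0.067, 0.998, -0.0]
wrist_force: [-0.1, -0.6, 0.2]
gripper_width: 0.0255
finger_force: 0.0
```

```bash
python3 tb.py l
```

```text
[0.51816846 0.02742023 0.16474844] 7.627301667201735 [-0.14308848 -1.84726641] [0.46749722 0.17115809]
[[0.3,0.0,0.0,0.08,-0.0],[0.3,0.07,0.26,-0.0,0.83],[0.3,0.09,0.25,-0.0,0.83],[0.3,0.12,0.24,-0.0,0.83],[0.3,0.14,0.23,-0.0,0.83]]
[[0.3,0.16,0.22,-0.0,0.83],[0.3,0.17,0.21,-0.0,0.83],[0.3,0.19,0.19,-0.0,0.82],[0.3,0.21,0.17,-0.0,0.83],[0.3,0.22,0.16,-0.0,0.82]]
[[0.3,0.24,0.14,-0.0,0.83],[0.3,0.25,0.11,-0.0,0.82],[0.3,-0.0,0.0,0.33,0.0],[0.3,-0.0,0.0,0.33,0.0],[0.3,-0.0,0.0,0.32,0.0]]
[[0.3,-0.01,0.05,0.0,0.87],[0.3,0.0,0.04,0.0,0.87],[0.3,-0.0,0.04,0.0,0.87],[0.3,-0.0,0.04,0.0,0.87],[0.3,-0.0,0.05,0.0,0.87]]
[[0.3,-0.01,0.04,0.0,0.87],[0.3,0.0,0.04,0.0,0.87],[0.3,-0.0,0.04,0.0,0.87],[0.3,-0.0,0.04,0.0,0.87],[0.3,-0.0,0.05,0.0,0.87]]
[[0.3,-0.01,0.04,0.0,0.87],[0.3,0.0,0.04,0.0,0.87],[0.3,0.0,0.04,0.0,0.87],[0.3,-0.0,0.05,0.0,0.87],[0.3,-0.0,0.04,0.0,0.87]]
[[0.3,-0.01,0.04,0.0,0.87],[0.3,0.0,0.04,0.0,0.87],[0.3,0.0,0.05,0.0,0.86],[0.3,-0.0,0.04,0.0,0.87],[0.3,-0.0,0.04,0.0,0.87]]
[[0.3,-0.0,0.04,0.0,0.87],[0.3,-0.01,0.05,0.0,0.87],[0.3,0.0,0.04,0.0,0.87],[0.3,-0.0,0.04,0.0,0.87]]
```

Call:
{"method": "jog_arm", "body": {
  "rows": [
    [0.3,0,0,0.05,0],
    [0.3,0.07,0.26,0,0.83],
    [0.3,0.09,0.25,0,0.83],
    [0.3,0.12,0.24,0,0.83],
    [0.3,0.14,0.23,0,0.83]
  ]
}}

```text
time_s: 40.0
ee_pos: [0.4895, 0.0869, 0.1569]
ee_rot: [-0.002, 0.109, 0.994, -0.0]
wrist_force: [0.2, 0.0, 0.1]
gripper_width: 0.0256
finger_force: 0.0
```

Call:
{"method": "jog_arm", "body": {
  "rows": [
    [0.3,0.16,0.22,0,0.83],
    [0.3,0.17,0.21,0,0.83],
    [0.3,0.19,0.19,0,0.82],
    [0.3,0.21,0.17,0,0.83],
    [0.3,0.22,0.16,0,0.82]
  ]
}}

```text
time_s: 40.62
ee_pos: [0.4581, 0.1616, 0.1569]
ee_rot: [-0.002, 0.319, 0.948, -0.001]
wrist_force: [0.6, -0.7, -0.1]
gripper_width: 0.0259
finger_force: 0.0
```

Call:
{"method": "jog_arm", "body": {
  "rows": [
    [0.3,0.24,0.14,0,0.83],
    [0.3,0.25,0.11,0,0.82],
    [0.3,0,0,0,0]
  ]
}}

```text
time_s: 41.0
ee_pos: [0.445, 0.1919, 0.1572]
ee_rot: [-0.002, 0.397, 0.918, -0.001]
wrist_force: [0.9, -0.7, -0.6]
gripper_width: 0.0255
finger_force: 0.0
```

```bash
python3 - <<'E'
from h import *
s,p,R=pose(); piv=case(-.080,.074); f=np.radians(133)
print(p,yawof(R)); plan([(*(piv+.028*np.array([np.cos(f),np.sin(f)])),.101,-47,.3,.35)])
E
```

```text
[0.44501124 0.19190987 0.15720288] -46.81807344222167
[[0.3,-0.01,0.01,0.31,0.01],[0.3,-0.02,0.01,0.31,0.01],[0.3,-0.01,0.02,0.32,0.01]]
```

Call:
{"method": "jog_arm", "body": {
  "rows": [
    [0.3,-0.03,0.03,0.1,0],
    [0.3,-0.01,0.01,0.28,0],
    [0.3,0,0,0.28,0],
    [0.3,0,0,0.26,0],
    [0.3,0,0,0,0]
  ]
}}

```text
time_s: 41.62
ee_pos: [0.4486, 0.191, 0.1018]
ee_rot: [-0.002, 0.399, 0.917, -0.001]
wrist_force: [0.2, 0.1, -0.1]
gripper_width: 0.0258
finger_force: 0.0
```

Call:
{"method": "jog_arm", "body": {
  "rows": [
    [0.3,0,0.04,0,0.87],
    [0.3,0,0.04,0,0.87],
    [0.3,0,0.04,0,0.87],
    [0.3,0,0.04,0,0.87],
    [0.3,0,0.05,0,0.87]
  ]
}}

```text
time_s: 42.25
ee_pos: [0.4606, 0.1978, 0.1044]
ee_rot: [0.0, 0.596, 0.803, -0.0]
wrist_force: [-0.7, -0.5, 0.1]
gripper_width: 0.0254
finger_force: 0.6
```

```bash
python3 - <<'E'
from h import *
s,p,R=pose(); y=yawof(R); piv=case(-.080,.074)
pt=lambda f:piv-.028*np.array([np.cos(np.radians(f)),np.sin(np.radians(f))]); print(p,y,pt(y),s['qpos'][5])
plan([(*pt(f),.101,f,.3) for f in np.linspace(y,-172.2,20)[1:]])
E
```

```text
[0.46063436 0.19780477 0.10436286] -73.2104579525733 [0.45940922 0.19796452] -0.08910283922775632
[[0.3,0.01,0.02,0.06,0.87],[0.3,-0.01,0.05,-0.0,0.87],[0.3,0.0,0.04,-0.0,0.86],[0.3,0.0,0.04,-0.0,0.87],[0.3,-0.0,0.04,-0.0,0.87]]
[[0.3,-0.0,0.05,-0.0,0.87],[0.3,-0.01,0.04,-0.0,0.87],[0.3,0.0,0.04,-0.0,0.87],[0.3,0.0,0.04,-0.0,0.86],[0.3,-0.0,0.04,-0.0,0.87]]
[[0.3,-0.0,0.05,-0.0,0.87],[0.3,-0.01,0.04,-0.0,0.87],[0.3,0.0,0.04,-0.0,0.87],[0.3,0.0,0.04,-0.0,0.87],[0.3,-0.0,0.05,-0.0,0.86]]
[[0.3,-0.0,0.04,-0.0,0.87],[0.3,-0.0,0.04,-0.0,0.87],[0.3,-0.01,0.04,-0.0,0.87],[0.3,0.0,0.05,-0.0,0.87]]
```

Call:
{"method": "jog_arm", "body": {
  "rows": [
    [0.3,0.01,0.02,0.03,0.87],
    [0.3,-0.01,0.05,0,0.87],
    [0.3,0,0.04,0,0.86],
    [0.3,0,0.04,0,0.87],
    [0.3,0,0.04,0,0.87]
  ]
}}

```text
time_s: 42.88
ee_pos: [0.4717, 0.1991, 0.1026]
ee_rot: [0.0, 0.762, 0.648, -0.0]
wrist_force: [-0.4, -0.7, 0.7]
gripper_width: 0.0259
finger_force: 0.6
```

Call:
{"method": "jog_arm", "body": {
  "rows": [
    [0.3,0,0.05,0,0.87],
    [0.3,-0.01,0.04,0,0.87],
    [0.3,0,0.04,0,0.87],
    [0.3,0,0.04,0,0.86],
    [0.3,0,0.04,0,0.87]
  ]
}}

```text
time_s: 43.5
ee_pos: [0.4833, 0.1945, 0.1025]
ee_rot: [-0.0, 0.888, 0.459, -0.0]
wrist_force: [-1.0, 0.5, -0.2]
gripper_width: 0.0257
finger_force: 0.6
```

Call:
{"method": "jog_arm", "body": {
  "rows": [
    [0.3,0,0.05,0,0.87],
    [0.3,-0.01,0.04,0,0.87],
    [0.3,0,0.04,0,0.87],
    [0.3,0,0.04,0,0.87],
    [0.3,0,0.05,0,0.86]
  ]
}}

```text
time_s: 44.12
ee_pos: [0.492, 0.1849, 0.1025]
ee_rot: [-0.0, 0.969, 0.247, -0.0]
wrist_force: [-0.9, 0.6, -0.2]
gripper_width: 0.0261
finger_force: 0.6
```

Call:
{"method": "jog_arm", "body": {
  "rows": [
    [0.3,0,0.04,0,0.87],
    [0.3,0,0.04,0,0.87],
    [0.3,-0.01,0.04,0,0.87],
    [0.3,0,0.05,0,0.87],
    [0.3,0,0,0,0]
  ]
}}

```text
time_s: 44.75
ee_pos: [0.4955, 0.1751, 0.1027]
ee_rot: [-0.0, 0.998, 0.07, 0.0]
wrist_force: [-0.1, -0.1, 0.2]
gripper_width: 0.0255
finger_force: 0.2
```

Call:
{"method": "jog_arm", "body": {
  "rows": [
    [0.1,0,0,0,0],
    [0.1,0,0,0,0],
    [0.1,0,0,0,0]
  ],
  "force": 20
}}

```text
time_s: 45.12
ee_pos: [0.4959, 0.1753, 0.1029]
ee_rot: [-0.0, 0.998, 0.069, 0.001]
wrist_force: [1.2, 1.4, 1.0]
gripper_width: 0.0134
finger_force: 25.1
```

Call:
{"method": "jog_arm", "body": {
  "rows": [
    [0.3,0,0,0,0],
    [0.3,0,0,0,0],
    [0.4,0,0,-0.6,0],
    [0.4,0,0,-0.8,0],
    [0.4,0,0,-0.8,0]
  ]
}}

```text
time_s: 45.75
ee_pos: [0.4946, 0.1748, 0.2351]
ee_rot: [0.0, 0.998, 0.069, -0.001]
wrist_force: [1.7, 0.4, 0.9]
gripper_width: 0.0339
finger_force: 0.0
```

```bash
python3 - <<'E'
from h import *
s,p,R=pose(); print(p,yawof(R))
plan([(.44,.36,.26,None,.4),(.387,.3635,.26,-172.6,.4)])
E
```

```text
[0.49463385 0.17479118 0.23506512] -172.06950981820307
[[0.4,-0.1,-0.64,-0.08,-0.0],[0.4,-0.09,-0.64,-0.08,-0.0],[0.4,-0.1,-0.63,-0.09,-0.0],[0.4,-0.09,-0.64,-0.08,-0.0],[0.4,-0.1,-0.63,-0.09,-0.0]]
[[0.4,-0.43,-0.09,0.0,0.04],[0.4,-0.43,-0.09,0.0,0.05]]
```

Call:
{"method": "jog_arm", "body": {
  "rows": [
    [0.4,-0.1,-0.64,-0.08,0],
    [0.4,-0.09,-0.64,-0.08,0],
    [0.4,-0.1,-0.63,-0.09,0],
    [0.4,-0.09,-0.64,-0.08,0],
    [0.4,-0.1,-0.63,-0.09,0]
  ]
}}

```text
time_s: 46.38
ee_pos: [0.4397, 0.3609, 0.2592]
ee_rot: [0.0, 0.998, 0.069, -0.0]
wrist_force: [0.9, 0.3, -0.1]
gripper_width: 0.0342
finger_force: 0.0
```

Call:
{"method": "jog_arm", "body": {
  "rows": [
    [0.4,-0.43,-0.09,0,0.04],
    [0.4,-0.43,-0.09,0,0.05],
    [0.4,0,0,0,0]
  ]
}}

```text
time_s: 46.75
ee_pos: [0.3864, 0.3638, 0.2591]
ee_rot: [0.0, 0.998, 0.065, -0.0]
wrist_force: [-0.2, 0.5, 0.2]
gripper_width: 0.0344
finger_force: 0.0
```

```bash
python3 - <<'E'
from h import *
t=capture('top'); c=capture('scene')
save('tb',np.hstack([cv2.resize(t['img'][150:300,140:340],(400,300)),cv2.resize(c['img'][120:300,330:570],(400,300))]))
P=cloud(t); D=P[...,:2]-O; cx=D@EX; cy=D@EY
tb=(cx<-.02)&(cx>-.14)&(abs(cy)<.13)&(P[...,2]>.1035)&(P[...,2]<.125)
k,l,s_,ce=cv2.connectedComponentsWithStats(tb.astype(np.uint8))
for i in range(1,k):
    if s_[i,4]>20: q=np.stack([cx[l==i],cy[l==i]],-1)*1000; print(q.mean(0).round(1),[np.round(v,1) for v in cv2.minAreaRect(q.astype(np.float32))])
s,p,R=pose(); print(p,yawof(R),s['qpos'])
plan([(.387,.3635,.148,-172.6,.4,.5)])
E
```

```text
[-67.3 -75.3] [array([-67.1, -75. ]), array([54.7, 13.8]), np.float64(0.3)]
[-66.7  74.3] [array([-66.2,  74.8]), array([15.4, 54.8]), np.float64(88.8)]
[0.38805805 0.36357973 0.25942547] -172.593045701024 [ 5.62161375e-01 -5.35788601e-02  1.89690507e+00 -4.77242993e-04
  1.29814627e+00  2.00381039e+00]
[[0.4,-0.0,-0.0,0.46,0.0],[0.4,-0.01,-0.0,0.47,0.0],[0.4,-0.0,-0.0,0.46,0.0],[0.4,-0.01,-0.0,0.47,0.0]]
```

View pics/tb.png

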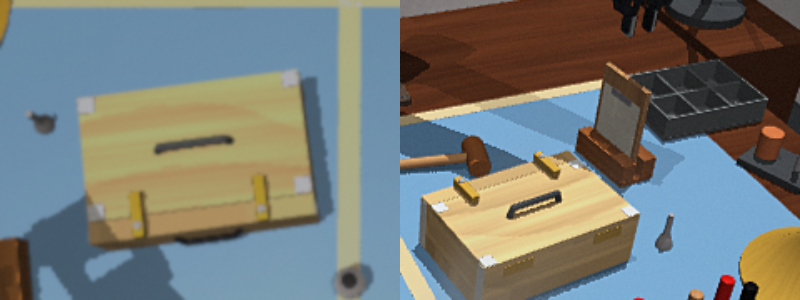

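Both turnbuttons point straight back, within about 1°. The board's ticket faces -y, which is already the final direction. Gripping the board.

Call:
{"method": "jog_arm", "body": {
  "rows": [
    [0.4,0,0,0.46,0],
    [0.4,0,0,0.47,0],
    [0.4,0,0,0.46,0],
    [0.4,0,0,0.46,0],
    [0.4,0,0,0,0]
  ]
}}

```text
time_s: 47.48
ee_pos: [0.3872, 0.3623, 0.1458]
ee_rot: [0.001, 0.998, 0.064, -0.003]
wrist_force: [-0.7, 0.9, -0.2]
gripper_width: 0.0341
finger_force: 0.0
```

Call:
{"method": "jog_arm", "body": {
  "rows": [
    [0,0,0,0,0],
    [0,0,0,0,0],
    [0,0,0,0,0],
    [0,0,0,0,0]
  ],
  "force": 60
}}

```text
time_s: 47.98
ee_pos: [0.3889, 0.3643, 0.1502]
ee_rot: [-0.001, 0.998, 0.064, 0.002]
wrist_force: [1.4, -0.7, 3.6]
gripper_width: 0.0091
finger_force: 60.7
```

Call:
{"method": "jog_arm", "body": {
  "rows": [
    [0,0,0,-0.2,0],
    [0,0,0,-0.4,0],
    [0,0,0,-0.6,0],
    [0,0,0,-0.7,0],
    [0,0,0,-0.7,0]
  ]
}}

```text
time_s: 48.6
ee_pos: [0.3869, 0.3634, 0.3053]
ee_rot: [0.0, 0.998, 0.065, -0.001]
wrist_force: [0.9, 0.1, -1.8]
gripper_width: 0.0089
finger_force: 59.8
```

```bash
python3 - <<'E'
from h import *
s,p,R=pose(); print(p,yawof(R),s['gripper_width'],s['wrist_force'])
plan([(p[0],p[1],.32,None,0),(.47,.10,.32,None,0),(*case(.005,-.183),.32,-172.2,0)],lin=.6)
E
```

```text
[0.38689191 0.36336864 0.30531678] -172.59788037326967 0.0089179217541052 [ 0.88406583  0.10599596 -1.81917982]
[[0,0.0,0.0,-0.24,-0.0],[0,0.1,0.57,-0.0,-0.0],[0,0.1,0.57,-0.0,-0.0],[0,0.1,0.57,-0.0,-0.0],[0,0.1,0.56,-0.0,-0.0]]
[[0,0.1,0.57,-0.0,-0.0],[0,0.1,0.56,-0.0,-0.0],[0,0.1,0.57,-0.0,-0.0],[0,0.11,0.56,-0.0,-0.0],[0,0.26,0.52,-0.0,-0.01]]
[[0,0.26,0.51,-0.0,-0.01],[0,0.26,0.52,-0.0,-0.01],[0,0.26,0.52,-0.0,-0.01],[0,0.25,0.51,-0.0,-0.01],[0,0.26,0.52,-0.0,-0.02]]
```

Call:
{"method": "jog_arm", "body": {
  "rows": [
    [0,0,0,-0.24,0],
    [0,0.1,0.57,0,0],
    [0,0.1,0.57,0,0],
    [0,0.1,0.57,0,0],
    [0,0.1,0.56,0,0]
  ]
}}

```text
time_s: 49.22
ee_pos: [0.4284, 0.2305, 0.3168]
ee_rot: [0.0, 0.998, 0.065, -0.002]
wrist_force: [0.2, -0.6, -1.4]
gripper_width: 0.0093
finger_force: 59.8
```

Call:
{"method": "jog_arm", "body": {
  "rows": [
    [0,0.1,0.57,0,0],
    [0,0.1,0.56,0,0],
    [0,0.1,0.57,0,0],
    [0,0.11,0.56,0,0],
    [0,0.26,0.52,0,0]
  ]
}}

```text
time_s: 49.85
ee_pos: [0.4896, 0.0705, 0.317]
ee_rot: [-0.0, 0.998, 0.064, -0.002]
wrist_force: [0.2, 0.6, -2.2]
gripper_width: 0.0085
finger_force: 59.8
```

Call:
{"method": "jog_arm", "body": {
  "rows": [
    [0,0.26,0.51,0,0],
    [0,0.26,0.52,0,0],
    [0,0.26,0.52,0,-0.02],
    [0,0.25,0.51,0,-0.02],
    [0,0.26,0.52,0,-0.02]
  ]
}}

```text
time_s: 50.48
ee_pos: [0.5869, -0.0726, 0.3165]
ee_rot: [-0.001, 0.998, 0.068, -0.002]
wrist_force: [0.6, -0.2, -1.9]
gripper_width: 0.009
finger_force: 59.8
```

Call:
{"method": "jog_arm", "body": {
  "rows": [
    [0,0,0,0,0],
    [0,0,0,0,0]
  ]
}}

```text
time_s: 50.72
ee_pos: [0.5865, -0.0714, 0.3173]
ee_rot: [-0.001, 0.998, 0.068, -0.002]
wrist_force: [0.7, 0.1, -1.4]
gripper_width: 0.0086
finger_force: 59.8
```

```bash
python3 - <<'E'
from h import *
s,p,R=pose(); d=p[:2]-O; print(p,yawof(R),d@EX,d@EY)
plan([(*case(.005,-.183),.18,-172.2,0,.6),(*case(.005,-.183),.146,-172.2,0,.2)])
c=capture('scene'); save('board',cv2.resize(c['img'][100:320,280:600],(640,440)))
E
```

```text
[ 0.58648712 -0.07139169  0.31729234] -172.254506886228 0.004971206821203012 -0.18245445804644295
[[0,0.0,0.0,0.57,-0.0],[0,0.0,0.0,0.57,-0.0],[0,0.0,0.0,0.57,-0.0],[0,0.0,0.01,0.58,-0.01],[0,0.0,-0.0,0.19,0.0]]
[[0,0.0,-0.0,0.19,0.0],[0,0.0,-0.0,0.18,0.0]]
```

View pics/board.png

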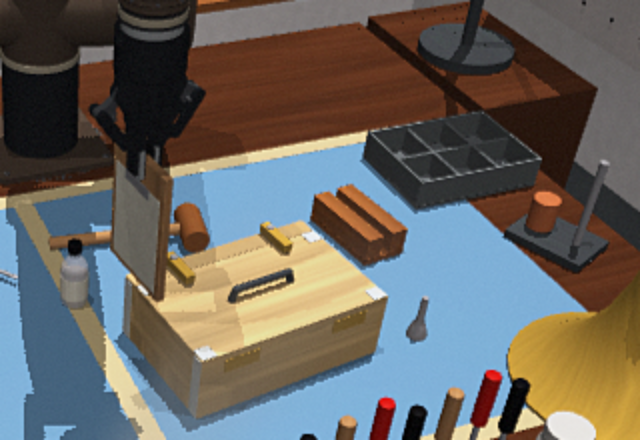

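The board is held upright beside the case's right end, ticket outward, clear of the oil bottle at (75,275). Lowering it to the bench.

Call:
{"method": "jog_arm", "body": {
  "rows": [
    [0,0,0,0.57,0],
    [0,0,0,0.57,0],
    [0,0,0,0.57,0],
    [0,0,0,0.58,0],
    [0,0,0,0.19,0]
  ]
}}

```text
time_s: 51.4
ee_pos: [0.5852, -0.0704, 0.1673]
ee_rot: [-0.001, 0.998, 0.068, -0.003]
wrist_force: [0.5, -0.4, -1.8]
gripper_width: 0.009
finger_force: 59.7
```

Call:
{"method": "jog_arm", "body": {
  "rows": [
    [0,0,0,0.19,0],
    [0,0,0,0.15,0],
    [0,0,0,0,0]
  ]
}}

```text
time_s: 51.78
ee_pos: [0.5873, -0.0719, 0.1497]
ee_rot: [-0.0, 0.998, 0.068, -0.0]
wrist_force: [0.2, 0.1, -1.8]
gripper_width: 0.0089
finger_force: 59.7
```

Call:
{"method": "jog_arm", "body": {
  "rows": [
    [0,0,0,0.05,0],
    [0,0,0,0,0]
  ]
}}

```text
time_s: 52.02
ee_pos: [0.5875, -0.072, 0.1471]
ee_rot: [0.0, 0.998, 0.068, 0.0]
wrist_force: [0.7, 0.4, -1.8]
gripper_width: 0.0088
finger_force: 59.7
```

Call:
{"method": "jog_arm", "body": {
  "rows": [
    [0,0,0,0.05,0],
    [0,0,0,0.05,0],
    [0,0,0,0,0]
  ]
}}

```text
time_s: 52.4
ee_pos: [0.5872, -0.0719, 0.1405]
ee_rot: [-0.0, 0.998, 0.068, -0.0]
wrist_force: [0.1, 0.7, -2.3]
gripper_width: 0.0089
finger_force: 59.9
```

Call:
{"method": "jog_arm", "body": {
  "rows": [
    [0,0,0,0.03,0],
    [0,0,0,0,0]
  ]
}}

```text
time_s: 52.65
ee_pos: [0.5876, -0.0721, 0.1403]
ee_rot: [0.0, 0.998, 0.068, 0.0]
wrist_force: [-3.6, 0.1, 5.7]
gripper_width: 0.0086
finger_force: 60.7
```

Call:
{"method": "jog_arm", "body": {
  "rows": [
    [0.4,0,0,0,0],
    [0.4,0,0,0,0],
    [0.4,0,0,0,0],
    [0.4,0,0,-0.08,0]
  ]
}}

```text
time_s: 53.15
ee_pos: [0.5869, -0.0718, 0.1432]
ee_rot: [-0.0, 0.998, 0.068, -0.001]
wrist_force: [-0.2, -0.3, -0.2]
gripper_width: 0.034
finger_force: 0.0
```

Call:
{"method": "jog_arm", "body": {
  "rows": [
    [0.4,0,-0.1,0,0],
    [0.4,0,-0.1,0,0],
    [0.4,0,-0.1,0,0],
    [0.4,0,-0.1,0,0],
    [0.4,0,-0.1,0,0]
  ]
}}

```text
time_s: 53.78
ee_pos: [0.5831, -0.0417, 0.1437]
ee_rot: [-0.0, 0.998, 0.068, -0.0]
wrist_force: [-0.5, 0.7, -0.2]
gripper_width: 0.0344
finger_force: 0.0
```

Call:
{"method": "jog_arm", "body": {
  "rows": [
    [0.4,0,-0.1,0,0],
    [0.4,0,-0.1,0,0],
    [0.4,0,-0.1,0,0],
    [0.4,0,-0.1,0,0],
    [0.4,0,-0.1,0,0]
  ]
}}

```text
time_s: 54.4
ee_pos: [0.5792, -0.0121, 0.1438]
ee_rot: [0.0, 0.998, 0.068, 0.0]
wrist_force: [-0.0, -0.2, 0.0]
gripper_width: 0.0342
finger_force: 0.0
```

Call:
{"method": "jog_arm", "body": {
  "rows": [
    [0.4,0,0,0,0],
    [0.4,0,0,0,0]
  ]
}}

```text
time_s: 54.65
ee_pos: [0.5793, -0.0125, 0.1438]
ee_rot: [0.0, 0.998, 0.068, 0.0]
wrist_force: [0.6, 0.5, -0.3]
gripper_width: 0.0342
finger_force: 0.0
```

```bash
python3 - <<'E'
from h import *
s,p,R=pose(); d=p[:2]-O; print(p,d@EX,d@EY)
c=capture('scene'); save('lean',cv2.resize(c['img'][120:320,300:520],(660,600)))
E
```

```text
[ 0.57929223 -0.01250869  0.14379136] 0.005834223745763946 -0.1231397918588126
```

View pics/lean.png

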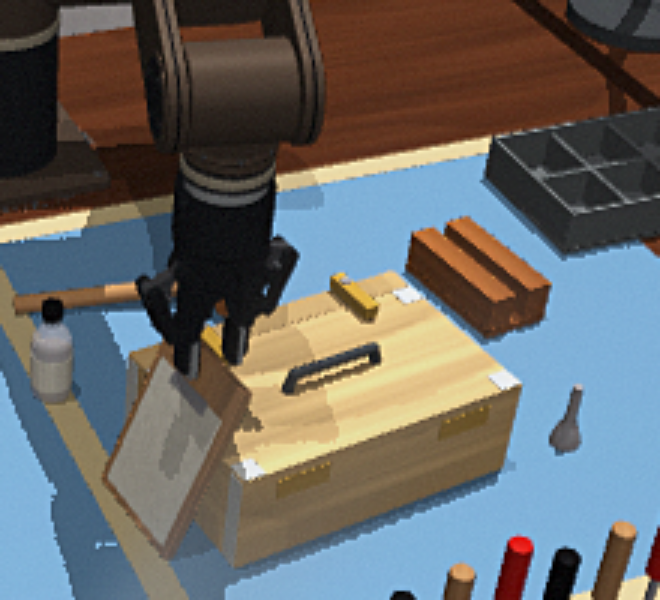

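The board leans at a slant on the case's right end, ticket outward, standing on the bench and clear of the bottle at (50,350). Retracting straight up, then a final check.

Call:
{"method": "jog_arm", "body": {
  "rows": [
    [0.4,0,0,-0.3,0],
    [0.4,0,0,-0.6,0],
    [0.4,0,0,-0.8,0],
    [0.4,0,0,-0.8,0],
    [0.4,0,0,-0.8,0]
  ]
}}

```text
time_s: 55.32
ee_pos: [0.5791, -0.0126, 0.3451]
ee_rot: [0.0, 0.998, 0.067, 0.001]
wrist_force: [-0.0, -0.4, -0.3]
gripper_width: 0.0341
finger_force: 0.0
```

Call:
{"method": "jog_arm", "body": {
  "rows": [
    [0.4,-0.5,-0.6,0,0],
    [0.4,-0.5,-0.6,0,0],
    [0.4,-0.5,-0.7,0,0],
    [0.4,-0.2,-0.7,0,0],
    [0.4,0,-0.7,0,0]
  ]
}}

```text
time_s: 55.95
ee_pos: [0.4505, 0.1709, 0.3439]
ee_rot: [-0.0, 0.998, 0.067, 0.002]
wrist_force: [0.7, 0.1, -0.1]
gripper_width: 0.0342
finger_force: 0.0
```

Call:
{"method": "jog_arm", "body": {
  "rows": [
    [0.4,0,-0.6,0,0],
    [0.4,0,-0.6,0,0],
    [0.4,0,0,0,0]
  ]
}}

```text
time_s: 56.32
ee_pos: [0.4413, 0.2428, 0.3431]
ee_rot: [-0.0, 0.998, 0.069, 0.001]
wrist_force: [-0.1, -0.8, -0.3]
gripper_width: 0.0342
finger_force: 0.0
```

```bash
python3 - <<'E'
from h import *
t=capture('top'); c=capture('scene')
save('final',np.hstack([cv2.resize(t['img'][140:340,100:420],(400,250)),cv2.resize(c['img'][150:330,180:520],(400,250))]))
P=cloud(c); D=P[...,:2]-O; cx=D@EX; cy=D@EY
m=(abs(cx)<.05)&(cy<-.12)&(cy>-.2)&(P[...,2]>.01)&(P[...,2]<.17); a=np.polyfit(P[...,2][m],cy[m],1); print('tilt',np.degrees(np.arctan(a[0])))
print(pose()[1])
E
```

```text
tilt 20.804798392391714
[0.44177922 0.24113776 0.34272676]
```

View pics/final.png

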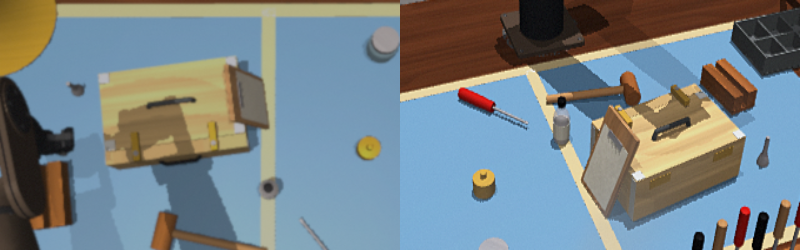

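The final picture shows the case shut with both turnbuttons straight back. The board leans at about 21° at (245,98), ticket outward, and the bystanders are untouched. Handing in.

```bash
python3 -c "
from cell import r
print(r.sign_off())"
```

```text
the job is handed in; nothing more can be done
None
```

The job is handed in: all four slides lie flat in the case, ring up and one to a bay, the lid is shut with both turnbuttons straight back, and the job board leans at about 21° on the case's right end with its ticket outward; the bystanders show no disturbance in the final picture.

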